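# Clamp down the lid of a bow-lid pressure cooker with its folding crank

## Task

The lid is on the pressure cooker but its clamp is still slack. Flip the folded crank handle fully upright, then wind the crank clockwise until the screw bears firmly on the lid, snug but not overtightened, and let go. Leave the lid in place and do not disturb the jars, timer and funnel beside it.

Things in the scene. Friction and masses are not known exactly. Their poses are not given: they have to be found in the camera images.
- cooker: bow-lid pressure cooker, pan 220 mm across, 105 mm tall, fixed; origin at the centre of its underside, z up. Black side grips at its +-x reach 148 mm from the axis. A dark steel bow, 28 mm wide, arches over the lid along its y (uprights 132 mm from the axis), bridge top 176 mm, nut boss top 185 mm above the worktop. The clamp screw, with the crank on top, runs down its axis through the bow.
- lid: loose steel lid, 233 mm across, 38 mm tall in all with its valve, 1.2 kg, resting on the cooker's rubber seal; origin at the centre of its underside. A 60 mm dark boss in its middle takes the screw.
- seal: black rubber seal ring between the cooker's rim and the lid, 219 mm across; origin 4 mm below its top, on the cooker's axis. How proud it stands differs by up to 2 mm from start to start; it gives only about 1 mm for each 400 N.
- crank_centre (a point): point on the screw axis level with the handle's hinge (starts 230 to 246 mm above the worktop). Clockwise from above winds screw and crank down 8 mm a turn; the pad at its foot starts about 4 to 15 mm clear of the lid, found by feel. Free, the crank takes up to 4 N at the handle; once the pad bears, 1.5 to 2 N more per 100 N on the lid. Snug is 6 to 8 N; over 10 N overtightens. It stays put.
- handle_hinge (a point): middle of the handle's hinge pin, at the outer end of the flat aluminium crank arm, 65 mm from the screw axis. The arm is 16 mm wide and 8 mm thick, its top 11 mm below this point; two ears, 25 mm over all, carry the pin and rise 5 mm above this point. The pin is level and square to the arm. How high the arm is clamped on the screw differs by up to 8 mm from start to start.
- handle_mid (a point): middle of the red grip, 36 mm from the hinge pin. The grip is a round sleeve, 18 mm across, which turns freely on its own spindle; it covers 9 to 61 mm from the pin. Folded, it lies level along the arm from the hinge towards the screw axis, 2 mm above the arm; unfolded, it stands straight up over the hinge. Swinging it takes about 0.05 N m and it stays where it is left.
- handle (a joint): fold angle of the handle in rad: 0 folded flat on the arm, 1.571 fully upright against its stop
- green_jar: green glass jar with steel cap, 84 mm across, 125 mm tall; origin at the centre of its underside
- clear_jar: clear glass jar with brass cap, 76 mm across, 105 mm tall; origin at the centre of its underside
- timer: round white plastic kitchen timer, 72 mm across, 48 mm tall; origin at the centre of its underside
- funnel: blue plastic jar funnel, mouth up, 104 mm across, 60 mm tall; origin at the centre of its underside
Things that resemble listed ones, but are neither listed nor needed, are in the scene too. What is meant by the lid is not pink, and is the larger of those in its own colour.

How it is judged:
On the way, in this order (a step that is already met when the one before it is completed fails the run):
1. the crank handle stands upright while the clamp is still slack (value of joint handle above 1.35 rad and contact force between seal and lid below 40 N), for 0.1 s.
2. the lid is pressed on its seal with more than 100 N (contact force between seal and lid above 100 N), for 0.2 s.
At the end, for the whole second after the job is handed in: the clamp, by itself, presses the lid on its seal with 100 to 500 N, and the lid lies level (within 0.04 rad) and within 10 mm of the middle of the cooker (contact force between seal and lid between 100 and 500 N and horizontal distance between lid and cooker below 0.01 m and angle between lid's own z axis and vertical below 0.04 rad and linear speed of lid below 0.02 m/s); the robot touches nothing.
It fails at once if the clamp is overtightened: more than 500 N between lid and seal (contact force between seal and lid above 500 N).
It fails at once if a jar, the timer or the funnel is moved more than 30 mm (distance of any of green_jar, clear_jar, timer, funnel from where it was at the start of the episode above 0.03 m).
It also fails if it takes over 61 s, if anything falls off the work surface, if the arm or the gripper's body presses on something with over 40 N, if the wrist force passes 120 N, or if a joint passes its speed limit or range.

## Robot

A 7-joint arm with a two-finger parallel gripper is mounted at the origin on the work surface. World frame = base frame: x ahead of the robot, y to its left, z up, the work surface at z = 0. Lengths are in m, angles in rad, forces in N, time in s.
With the tool pointing down it reaches from about 0.35 to 0.9 m from the base axis. Payload 7.2 kg.
Tool frame: the origin (TCP) lies on the centre line of the jaws, within the pads' length; the fingertips stand 17 mm ahead of it and the grasp point (between the pads) lies 2 mm behind it; x points along the fingers, y is the direction in which the jaws open and shut, and the axes are right-handed (so a half turn about x gives the same grasp; the last joint's range is limited). The gripper opens to 88 mm and grips with 3 to 60 N. Pads are 20 mm wide; open, the fingers measure 115 mm over their backs; the gripper's body (75 mm by 178 mm) begins 61 mm behind the grasp point.
Start: joints at [1.13, 0.411, -0.013, 1.596, 0.006, 1.134, -0.082], TCP at [0.228, -0.582, 0.201] pointing down, gripper open.
Joint ranges: [-2.95, 2.95], [-0.29, 1.99], [-1.47, 1.44], [0.14, 2.54], [-1.03, 4.17], [0.13, 1.85], [-2.86, 2.86]. Speed limits (rad/s): [2.39, 2.39, 3.01, 3.01, 3.14, 3.14, 3.14].

## Interface

Orientations are given as [roll, pitch, yaw] about the fixed x, y, z axes, in that order (R = Rz(yaw) Ry(pitch) Rx(roll)).
In Python, from station import env gives the robot as it stands.
- The arm moves only by the tool servo_tool, never from a script. Its argument "rows" is a list of rows, each a list of 5 numbers: the finger opening in m, from 0 to 0.0878, then the shift along the tool's x, y, z in m, then the turn about the tool's x in rad. In form: [[claw, dx, dy, dz, spin], ...]. A call has 1 to 12 rows; each row shifts and turns the commanded pose from where the row before left it, along the tool's axes as they then stand; what a row does not reach is not made up. A row lasts 1/10 s, in which the tool goes at most 50 mm and 8.59 degrees, less where a joint would pass 70% of its speed; a pose out of reach is approached as far as the arm can. A call with a gripper value outside its range is refused whole. The fingers move at their own pace and stop on an object; "squeeze" is the grip in N (left out, the last holds). Time passes only in rows, so rows that do not move let the fingers close. It gives the time, the measured TCP pose, the force and the opening at its end, in the units of the state.
- env.state(): the state, without advancing time (a new reading comes with each control period).
- env.capture(name): name is "scene" or "top" or "wrist"; returns (picture, depth): 384x512x3 uint8, red, green, blue; 384x512 float32, m along the optical axis (not along the pixel's ray), 0 where there is no reading.
- env.calibration(name): a dict with "K" (3x3 intrinsics, pixels), "rvec" (rotation vector, rad) and "tvec" (3), from world to camera coordinates, as OpenCV has them. Camera axes: x right, y down, z forward; pixel columns grow to the right and rows downward; lengths in m; the calibration is good to about 2 mm. The wrist camera is an equidistant fisheye: a pixel r from the principal point sees the ray r / f radians off the axis. A picture is of the moment at which its call begins: read the wrist's pose just before it. calibration takes no time and is no camera call; for the wrist camera it gives the pose at the moment of the call.
- env.hand_in(): hands the job in, once; it reports no verdict.
The state is a dict: "time_s": time; "joint_positions": joint angles; "dq": joint speeds; "tau": joint torques, N m; "tool_pos": TCP position; "orientation": TCP orientation; "wrist_force": force on the tool from outside, world axes, zero at the start; "ft_torque": the same for the moment, N m; "grip_width": finger opening in m.
Only numpy, scipy, OpenCV 4.12 (cv2) and the standard library are available. Lean on these libraries where they do the work, as an engineer would, in place of code of your own. Each camera call takes 0.05 s, during which the arm holds its last target.

## Working session

There is one attempt and no reset: what is moved stays moved. The work goes in short steps, Python scripts to look and compute and a tool call to move; the robot and the scene stay as the last step left them, time stands still between calls to the robot, and variables do not carry over. Pictures are saved under pics/ and viewed, and the job is handed in when it is done.

Besides the shell and the picture viewer there is one more tool, called after "Call:" as name([rows], argument=value, ...), one row to a line, values as JSON. servo_tool: Moves the arm, as the interface text tells. Its arguments: {"type":"object","properties":{"rows":{"type":"array","items":{"type":"array","items":{"type":"number"}}},"squeeze":{"type":"number"}},"required":["rows"]}

```bash
ls; mkdir -p pics; cat > h.py <<'E'
import numpy as np,cv2
from station import env
def P(name):
    c=env.calibration(name);R=cv2.Rodrigues(np.array(c['rvec'],float))[0];return np.array(c['K']),R,np.array(c['tvec']).ravel()
def cloud(name,d,cal):
    K,R,t=cal
    v,u=np.mgrid[0:d.shape[0],0:d.shape[1]]
    X=np.stack([(u-K[0,2])/K[0,0]*d,(v-K[1,2])/K[1,1]*d,d],-1)
    return (X-t)@R
E
python3 - <<'E'
from h import *
for n in ['scene','top']:
    p,d=env.capture(n);cv2.imwrite(f'pics/{n}0.png',p[:,:,::-1]);np.savez(f'{n}0.npz',p=p,d=d)
    K,R,t=P(n);print(n,K,(-R.T@t).round(3))
print(env.state())
E
```

```text
pics
scene [[357.65908535   0.         258.3850363 ]
 [  0.         357.65908535 194.05695769]
 [  0.           0.           1.        ]] [ 1.079 -0.427  0.716]
top [[385.15845907   0.         253.82087594]
 [  0.         385.15845907 200.31457866]
 [  0.           0.           1.        ]] [0.139 0.003 1.415]
{'time_s': 0.1, 'joint_positions': array([ 1.1297848 ,  0.41182349, -0.01273802,  1.5969594 ,  0.00561246,
        1.1342909 , -0.08218726]), 'dq': array([-7.45323395e-05, -1.47294226e-03,  1.72063706e-04, -2.93034813e-03,
        4.33747474e-04,  1.44373603e-03, -9.65116053e-04]), 'tau': array([ 3.17512517e-03, -5.89094353e+01,  6.44054376e-01, -2.91711956e+01,
       -5.38073690e-02,  1.45143244e-02,  6.48130322e-05]), 'tool_pos': array([ 0.22744231, -0.58162401,  0.20029121]), 'orientation': array([-1.49961543,  1.56935095,  2.01485481]), 'wrist_force': array([-0.13547735, -0.042388  ,  0.56143882]), 'ft_torque': array([-0.03087318, -0.00061626,  0.01116392]), 'grip_width': 0.08778889507585136}
```

View pics/scene0.png

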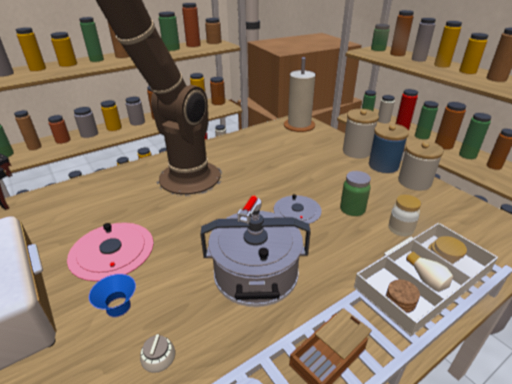

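View pics/top0.png

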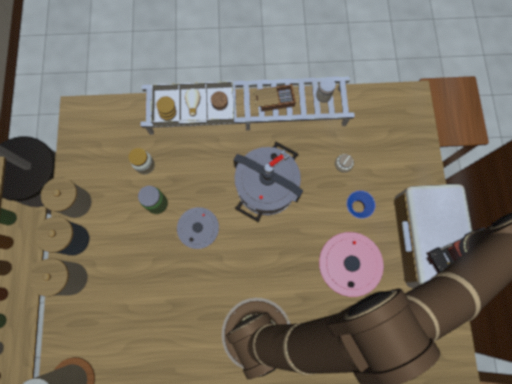

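The scene picture shows the cooker at px (255,255) with the grey lid on it. Lid look-alikes are the pink lid at (110,248) and a small grey lid at (297,208). The larger grey one on the cooker is the one I want. The red handle is at (250,205). In the top view the cooker is at (268,180) and the handle at (276,160).

```bash
python3 - <<'E'
from h import *
for n,(x0,x1,y0,y1) in {'scene':(190,330,180,310),'top':(225,315,135,225)}.items():
    z=np.load(f'{n}0.npz');p,d=z['p'],z['d'];W=cloud(n,d,P(n))
    s=5 if n=='scene' else 6
    cv2.imwrite(f'pics/{n}0c.png',cv2.resize(p[y0:y1,x0:x1,::-1],None,fx=s,fy=s,interpolation=cv2.INTER_NEAREST)[:600])
    hsv=cv2.cvtColor(p,cv2.COLOR_RGB2HSV)
    m=((hsv[...,0]<6)|(hsv[...,0]>174))&(hsv[...,1]>190)&(hsv[...,2]>90)&(d>0)
    mm=np.zeros_like(m);mm[y0:y1,x0:x1]=m[y0:y1,x0:x1]
    mm&=W[...,2]>.19
    q=W[mm];print(n,len(q),q.mean(0).round(4),q.min(0).round(4),q.max(0).round(4))
    c=q[:,:2].mean(0);_,_,V=np.linalg.svd(q[:,:2]-c);a=(q[:,:2]-c)@V[0];print(V[0],a.min(),a.max(),np.percentile(q[:,2],[5,50,95]))
    for nm,lo,hi in [('bridge',.165,.18),('boss+',.18,.2),('arm',.2,.26),('lidring',.115,.125)]:
        k=np.zeros_like(m);k[y0:y1,x0:x1]=True;k&=(W[...,2]>lo)&(W[...,2]<hi)&(d>0)
        q=W[k]
        if len(q): print(nm,len(q),q.mean(0).round(4),q.min(0).round(3),q.max(0).round(3))
E
```

```text
scene 96 [ 0.5523 -0.087   0.2525] [ 0.5357 -0.1094  0.2478] [ 0.5681 -0.0644  0.2559]
[ 0.5611813  -0.82769291] -0.02686306505446501 0.02246387345638039 [0.249751   0.25282293 0.25427097]
bridge 738 [ 0.5379 -0.0645  0.1731] [ 0.465 -0.158  0.165] [0.601 0.037 0.18 ]
boss+ 122 [ 0.5411 -0.0641  0.1865] [ 0.521 -0.081  0.18 ] [ 0.554 -0.043  0.2  ]
arm 389 [ 0.5589 -0.0932  0.24  ] [ 0.529 -0.128  0.2  ] [ 0.585 -0.049  0.256]
lidring 3356 [ 0.5621 -0.0811  0.121 ] [ 0.418 -0.179  0.115] [0.649 0.049 0.125]
top 36 [ 0.547  -0.0865  0.2539] [ 0.5321 -0.1032  0.2485] [ 0.5588 -0.0696  0.2579]
[-0.59345139  0.80486983] -0.020494892085330767 0.022451678487172024 [0.24977969 0.25385477 0.2575706 ]
bridge 432 [ 0.5278 -0.0611  0.1744] [ 0.461 -0.161  0.165] [0.601 0.037 0.18 ]
boss+ 78 [ 0.5217 -0.0624  0.1848] [ 0.472 -0.131  0.18 ] [0.577 0.013 0.199]
arm 205 [ 0.5439 -0.0851  0.2446] [ 0.515 -0.126  0.206] [ 0.58  -0.048  0.259]
lidring 1743 [ 0.5178 -0.0548  0.1208] [ 0.413 -0.175  0.115] [0.645 0.056 0.125]
```

View pics/scene0c.png

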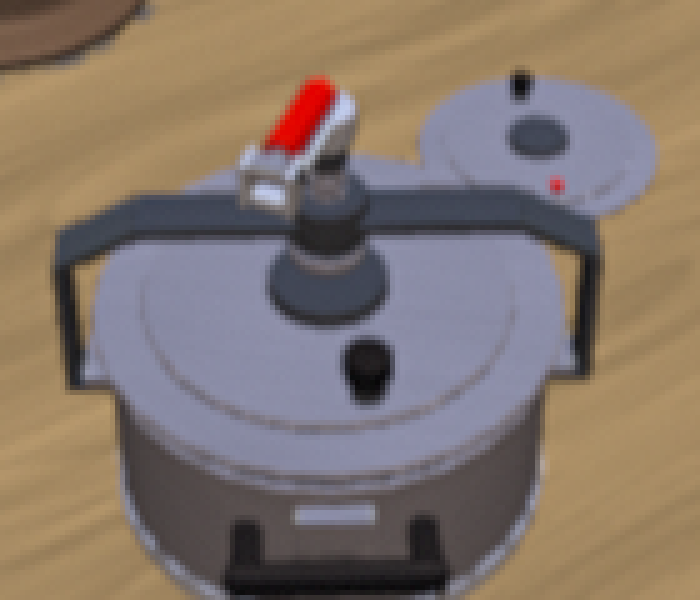

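View pics/top0c.png

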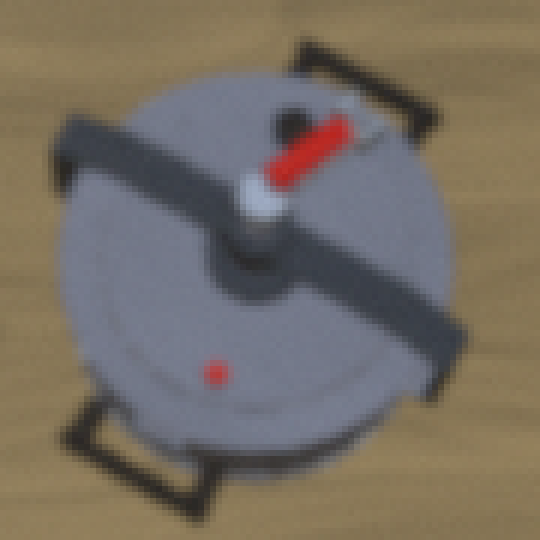

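The close crops confirm it. The red grip lies folded on the arm with its hinge at the outer end, and the bow lid underneath is the large grey one. Next I'll refine the axis and work out the tool axes.

```bash
cat >> h.py <<'E'
from scipy.spatial.transform import Rotation as Rot
def tool():
    s=env.state();return s,np.array(s['tool_pos']),Rot.from_euler('xyz',s['orientation']).as_matrix()
E
python3 - <<'E'
from h import *
from scipy.optimize import least_squares
for n in ['scene','top']:
    z=np.load(f'{n}0.npz');W=cloud(n,z['d'],P(n));k=(abs(W[...,2]-.1735)<.006)&(np.hypot(W[...,0]-.531,W[...,1]+.062)<.16)
    q=W[k][:,:2].astype(np.float32);r=cv2.minAreaRect(q);print(n,'bridge rect',r)
    k=(W[...,2]>.10)&(W[...,2]<.125)&(np.hypot(W[...,0]-.531,W[...,1]+.062)<.16)
    r=np.hypot(W[...,0]-.531,W[...,1]+.062);a=np.arctan2(W[...,1]+.062,W[...,0]-.531)
    pts=[]
    for b in np.arange(-3.1,3.1,.15):
        kk=k&(abs(a-b)<.075)&(r<.125)&(r>.105)
        if kk.sum()>2: i=np.argmax(np.where(kk,r,0));pts.append(W.reshape(-1,3)[i])
    pts=np.array(pts)
    f=least_squares(lambda p:np.hypot(pts[:,0]-p[0],pts[:,1]-p[1])-p[2],[.531,-.062,.116],loss='soft_l1',f_scale=.002);print(f.x,len(pts))
s,p,R=tool();print(p,R.round(3), np.degrees(np.arctan2(R[1,1],R[0,1])))
E
```

```text
scene bridge rect ((0.535601794719696, -0.06412675231695175), (0.21014173328876495, 0.034872472286224365), 57.49660110473633)
[ 0.53373048 -0.06273642  0.11568555] 35
top bridge rect ((0.5254183411598206, -0.061642326414585114), (0.21781505644321442, 0.03497837483882904), 57.00497817993164)
[ 0.52918461 -0.06063927  0.11521321] 38
[ 0.22744231 -0.58162401  0.20029121] [[-0.001  0.364 -0.931]
 [ 0.001 -0.931 -0.364]
 [-1.    -0.001  0.   ]] -68.63569281197702
```

Call:
servo_tool([
  [0.06,-0.011,0,0,-0.14],
  [0.06,-0.011,0,0,-0.14],
  [0.06,-0.011,0,0,-0.14],
  [0.06,-0.011,0,0,-0.14],
  [0.06,-0.011,0,0,-0.14],
  [0.06,-0.011,0,0,-0.14],
  [0.06,-0.011,0,0,-0.14],
  [0.06,-0.011,0,0,-0.14],
  [0.06,-0.011,0,0,-0.14],
  [0.06,-0.011,0,0,-0.14],
  [0.06,-0.011,0,0,-0.14],
  [0.06,-0.011,0,0,-0.14],
], squeeze=10)

```text
time_s: 1.3
tool_pos: [0.2275, -0.5819, 0.333]
orientation: [3.093, 1.57, 2.01]
wrist_force: [-0.6, -0.4, -0.1]
grip_width: 0.0605
```

```bash
python3 - <<'E'
from h import *
s,p,R=tool();print(s['time_s'],p,R.round(3),np.degrees(np.arctan2(R[1,1],R[0,1])),s['joint_positions'])
print(R.T@(np.array([.549,-.086,.34])-p))
E
```

```text
1.3 [ 0.22746112 -0.58186483  0.33298618] [[-0.     0.883  0.469]
 [ 0.001  0.469 -0.883]
 [-1.     0.    -0.001]] 27.946826024115435 [ 1.34708271  0.35925592 -0.3209401   1.37972265  0.1123104   1.42141495
  1.51624764]
[-0.00671575  0.51643029 -0.28735524]
```

Call:
servo_tool([
  [0.06,0,0.043,-0.024,0],
  [0.06,0,0.043,-0.024,0],
  [0.06,0,0.043,-0.024,0],
  [0.06,0,0.043,-0.024,0],
  [0.06,0,0.043,-0.024,0],
  [0.06,0,0.043,-0.024,0],
  [0.06,0,0.043,-0.024,0],
  [0.06,0,0.043,-0.024,0],
  [0.06,0,0.043,-0.024,0],
  [0.06,0,0.043,-0.024,0],
  [0.06,0,0.043,-0.024,0],
  [0.06,0,0.043,-0.024,0],
])

```text
time_s: 2.5
tool_pos: [0.5519, -0.0861, 0.3329]
orientation: [-1.131, 1.57, -2.22]
wrist_force: [1.4, -1.2, 0.3]
grip_width: 0.0601
```

Call:
servo_tool([
  [0.06,0,0,0,-0.14],
  [0.06,0,0,0,0],
])

```text
time_s: 2.7
tool_pos: [0.5516, -0.0859, 0.3324]
orientation: [-2.779, 1.569, 2.561]
wrist_force: [0.6, -0.7, -0.5]
grip_width: 0.0604
```

```bash
python3 - <<'E'
from h import *
s,p,R=tool();print(s['time_s'],p,R.round(3),np.degrees(np.arctan2(R[1,1],R[0,1])),s['joint_positions'],s['wrist_force'],s['ft_torque'])
cal=P('wrist');pc,d=env.capture('wrist');np.savez('w1.npz',p=pc,d=d,K=cal[0],R=cal[1],t=cal[2]);cv2.imwrite('pics/w1.png',pc[...,::-1])
print(cal[0],-cal[1].T@cal[2])
E
```

```text
2.7 [ 0.55157005 -0.08591331  0.33238853] [[-0.001  0.809  0.588]
 [ 0.001  0.588 -0.809]
 [-1.    -0.    -0.001]] 35.990104935848535 [ 0.60926895  0.28738105 -0.69390724  1.52636473  0.18432683  1.39584069
  0.5313738 ] [ 0.58052961 -0.6947836  -0.46511157] [-0.06463295 -0.04795686 -0.05899522]
[[297.31863964   0.         255.87336718]
 [  0.         297.31863964 191.17461029]
 [  0.           0.           1.        ]] [ 0.50271259 -0.02010708  0.51642627]
```

View pics/w1.png

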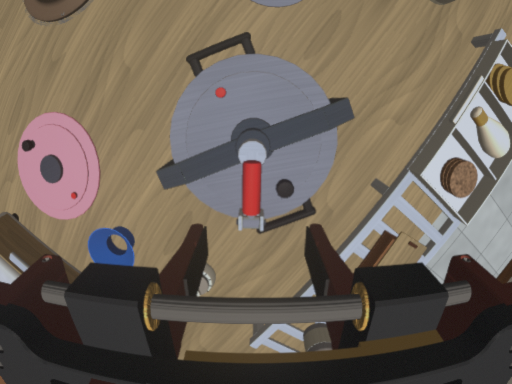

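The wrist view shows the screw hub at (253,152), the red grip at (251,188) and the ears at (251,222), between the fingertips at about (200,230) and (315,230).

```bash
cat >> h.py <<'E'
def fish(uv,d,K,R,t):
    uv=np.asarray(uv,float);x=(uv[...,0]-K[0,2])/K[0,0];y=(uv[...,1]-K[1,2])/K[1,1]
    th=np.hypot(x,y);k=np.where(th>1e-9,np.tan(th)/np.maximum(th,1e-9),1)
    return (np.stack([x*k*d,y*k*d,d],-1)-t)@R
E
python3 - <<'E'
from h import *
z=np.load('w1.npz');p,d,K,R,t=[z[k] for k in 'pdKRt']
v,u=np.mgrid[0:384,0:512];W=fish(np.stack([u,v],-1),d,K,R,t)
hsv=cv2.cvtColor(p,cv2.COLOR_RGB2HSV)
m=((hsv[...,0]<6)|(hsv[...,0]>174))&(hsv[...,1]>150)&(hsv[...,2]>80)&(v>150)&(v<230)&(abs(u-250)<25)&(W[...,2]>.2)
q=W[m];print(len(q),q.mean(0),q.min(0),q.max(0))
c=q.mean(0)[:2];_,_,V=np.linalg.svd(q[:,:2]-c);a=(q[:,:2]-c)@V[0];b=(q[:,:2]-c)@V[1];print(V[0],np.degrees(np.arctan2(V[0,1],V[0,0])),a.min(),a.max(),b.min(),b.max(),np.percentile(q[:,2],[50,90,97]))
for a_ in [(253,152),(251,215),(242,225),(262,222)]: print(a_,W[a_[1],a_[0]])
k=(W[...,2]>.165)&(W[...,2]<.182)&(np.hypot(W[...,0]-.531,W[...,1]+.062)<.16)
print(cv2.minAreaRect(W[k][:,:2].astype(np.float32)))
cv2.imwrite('pics/w1c.png',cv2.resize(p[130:240,190:315,::-1],None,fx=5,fy=5,interpolation=cv2.INTER_NEAREST))
E
```

```text
874 [ 0.54535579 -0.08621411  0.25493112] [ 0.50271259 -0.11106039  0.2476229 ] [ 0.56587277 -0.02010708  0.51642627]
[ 0.56408264 -0.82571834] -55.66138790103773 -0.07864008093639274 0.026181584316150374 -0.007892332944629368 0.008078206947347047 [0.25343144 0.25493776 0.2554679 ]
(253, 152) [ 0.52882582 -0.06086816  0.23449137]
(251, 215) [ 0.56083383 -0.10798819  0.25416108]
(242, 225) [ 0.56019799 -0.12205979  0.2528238 ]
(262, 222) [ 0.57463297 -0.10895902  0.25027161]
((0.5277407169342041, -0.06197238713502884), (0.22785334289073944, 0.03471513092517853), 56.369022369384766)
```

View pics/w1c.png

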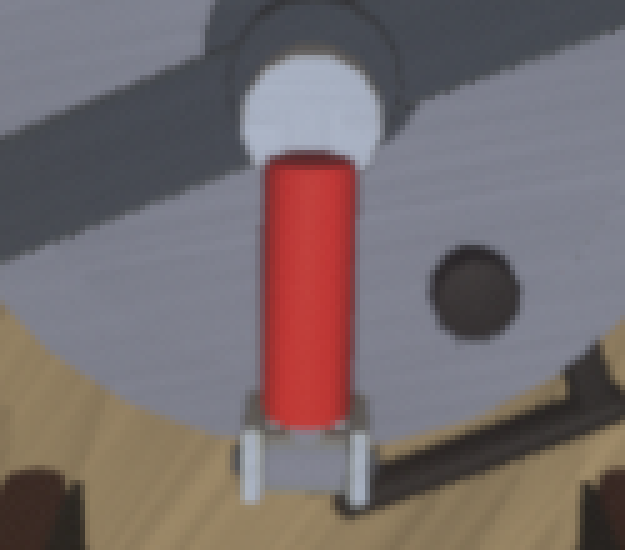

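Call:
servo_tool([
  [0.05,0.02,-0.004,-0.002,0],
  [0.05,0.02,0,0,0],
  [0.05,0.02,0,0,0],
  [0.05,0.012,0,0,0],
  [0.05,0.01,0,0,0],
  [0.05,0,0,0,0],
])

```text
time_s: 3.35
tool_pos: [0.5462, -0.0893, 0.2501]
orientation: [-2.223, 1.569, 3.109]
wrist_force: [0.7, 0.1, -0.3]
grip_width: 0.0501
```

```bash
python3 - <<'E'
from h import *
s,p,R=tool();print(s['time_s'],p,s['wrist_force'])
pc,d=env.capture('wrist');cv2.imwrite('pics/w2.png',pc[...,::-1])
E
```

```text
3.35 [ 0.54621414 -0.08926057  0.25008604] [ 0.72809717  0.09735895 -0.28447907]
```

View pics/w2.png

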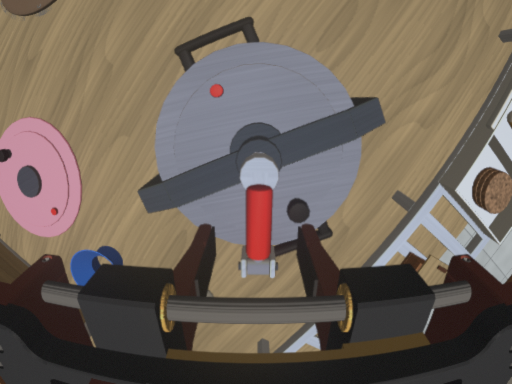

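The grip (246–272, 190–258) lies between the fingertips, clear of the ears at row 265. Closing now.

Call:
servo_tool([
  [0.01,0,0,-0.001,0],
  [0.01,0,0,0,0],
  [0.01,0,0,0,0],
  [0.01,0,0,0,0],
  [0.01,0,0,0,0],
], squeeze=15)

```text
time_s: 3.9
tool_pos: [0.5464, -0.0876, 0.2512]
orientation: [0.467, 1.57, -0.482]
wrist_force: [0.1, 0.9, -0.8]
grip_width: 0.0134
```

```bash
python3 - <<'E'
from h import *
s,p,R=tool();print(s['time_s'],p,s['wrist_force'],s['grip_width'])
pc,d=env.capture('wrist');cv2.imwrite('pics/w3.png',cv2.resize(pc[130:330,130:390,::-1],None,fx=3,fy=3))
E
```

```text
3.9 [ 0.54641838 -0.08757087  0.25122338] [ 0.13489762  0.93612749 -0.75663278] 0.01342617082354162
```

View pics/w3.png

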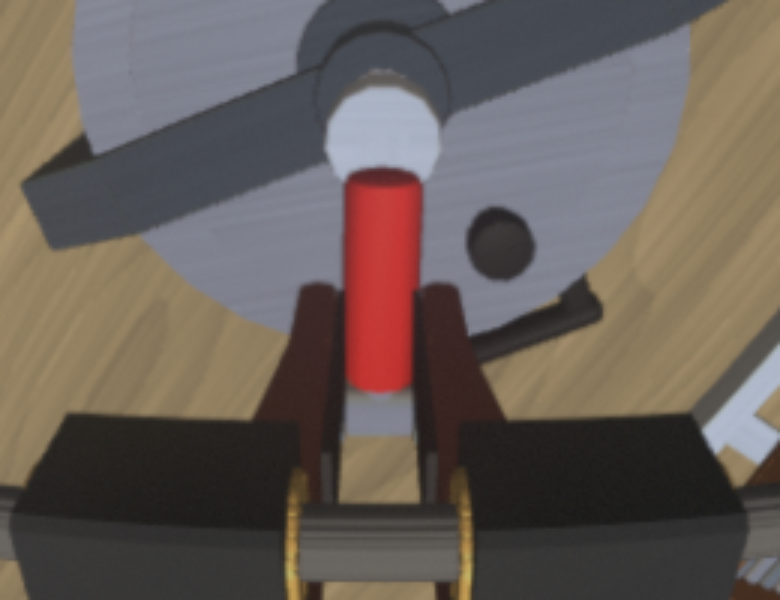

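The grip is held. Next I swing it up along an arc of radius 34 mm.

Call:
servo_tool([
  [0.01,-0.003,0,0.0001,0],
  [0.01,-0.0029,0,0.0004,0],
  [0.01,-0.0029,0,0.0006,0],
  [0.01,-0.0028,0,0.0009,0],
  [0.01,-0.0027,0,0.0011,0],
  [0.01,-0.0026,0,0.0014,0],
  [0.01,-0.0025,0,0.0016,0],
  [0.01,-0.0024,0,0.0018,0],
  [0.01,-0.0022,0,0.002,0],
], squeeze=12)

```text
time_s: 4.85
tool_pos: [0.5522, -0.0958, 0.2752]
orientation: [-0.587, 1.571, -1.536]
wrist_force: [0.9, 0.2, -0.1]
grip_width: 0.0104
```

```bash
python3 - <<'E'
from h import *
s,p,R=tool();print(s['time_s'],p,s['wrist_force'],s['grip_width'])
pc,d=env.capture('wrist');cv2.imwrite('pics/w4.png',cv2.resize(pc[130:330,130:390,::-1],None,fx=2,fy=2))
pc,d=env.capture('scene');cv2.imwrite('pics/s4.png',cv2.resize(pc[130:280,180:330,::-1],None,fx=4,fy=4))
E
```

```text
4.85 [ 0.55218892 -0.09579199  0.27524337] [ 0.89756579  0.16929645 -0.14416256] 0.010397236782285645
```

View pics/w4.png

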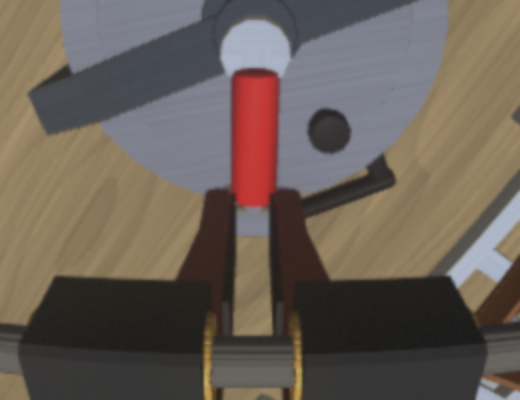

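View pics/s4.png

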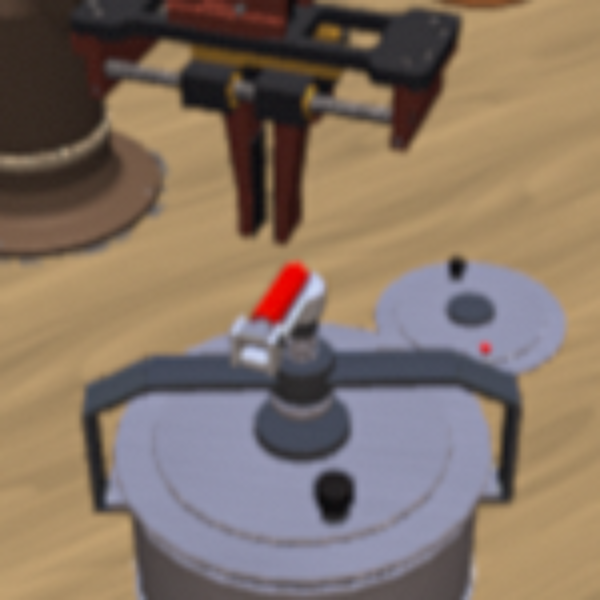

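```bash
python3 - <<'E'
from h import *
s,p,R=tool();c=env.calibration('scene')
f=lambda X:cv2.projectPoints(np.array([X],float),np.array(c['rvec'],float),np.array(c['tvec'],float),np.array(c['K']),None)[0].ravel().round(1)
print(s['time_s'],s['grip_width'],'tip',f(p+R[:,0]*.017),'tcp',f(p),'gripmid',f([.5475,-.0865,.2453]),'hinge',f([.5674,-.1147,.2453]),'axis',f([.53,-.0615,.2345]))
pc,d=env.capture('scene');W=cloud('scene',d,P('scene'))
for uv in [(245,188),(242,180),(252,185),(250,205),(246,170)]: print(uv,W[uv[1],uv[0]].round(4))
hsv=cv2.cvtColor(pc,cv2.COLOR_RGB2HSV)
m=((hsv[...,0]<6)|(hsv[...,0]>174))&(hsv[...,1]>190)&(hsv[...,2]>90)&(W[...,2]>.2)
m[:190]=0; m[:,:230]=0;m[:,270:]=0
q=W[m];print(q.mean(0),q.min(0),q.max(0))
E
```

```text
4.95 0.010232522589111058 tip [246.7 201.9] tcp [246.5 195.4] gripmid [249.2 204.1] hinge [243.3 213.2] axis [254.2 200.4]
(245, 188) [ 0.18    0.1327 -0.002 ]
(242, 180) [ 0.5546 -0.1072  0.3198]
(252, 185) [ 0.5735 -0.0955  0.3134]
(250, 205) [ 0.5601 -0.0927  0.2532]
(246, 170) [ 0.5463 -0.0917  0.3341]
[ 0.55222264 -0.08709766  0.25247169] [ 0.53432923 -0.10856723  0.24886072] [ 0.56931875 -0.06453832  0.25556442]
```

```bash
python3 - <<'E'
from h import *
s,p,R=tool();c=env.calibration('scene')
f=lambda X:cv2.projectPoints(np.array([X],float),np.array(c['rvec'],float),np.array(c['tvec'],float),np.array(c['K']),None)[0].ravel()
pc,d=env.capture('scene');x0,y0=215,150;k=9
im=cv2.resize(pc[y0:y0+65,x0:x0+70,::-1],None,fx=k,fy=k,interpolation=cv2.INTER_CUBIC)
for o,col in [(.017,(0,255,0)),(0,(255,255,0)),(-.061,(255,0,255))]:
  for w in (-.005,.005):
    q=f(p+R[:,0]*o+R[:,1]*w);cv2.circle(im,(int((q[0]+.5-x0)*k),int((q[1]+.5-y0)*k)),4,col,1)
cv2.imwrite('pics/s5.png',im)
W=cloud('scene',d,P('scene'))
for v in range(166,206,2):print(v,[(W[v,u].round(3).tolist()) for u in (241,243,250,252)])
print(s['joint_positions'],p,s['orientation'])
E
```

```text
166 [[0.556, -0.109, 0.354], [0.556, -0.105, 0.353], [0.57, -0.097, 0.357], [0.573, -0.094, 0.357]]
168 [[0.554, -0.108, 0.349], [0.556, -0.105, 0.348], [0.571, -0.098, 0.353], [0.573, -0.094, 0.353]]
170 [[0.554, -0.109, 0.344], [0.557, -0.106, 0.344], [0.569, -0.097, 0.347], [0.573, -0.095, 0.349]]
172 [[0.555, -0.109, 0.34], [0.556, -0.105, 0.339], [0.571, -0.098, 0.344], [0.574, -0.096, 0.345]]
174 [[0.554, -0.109, 0.335], [0.557, -0.106, 0.335], [0.57, -0.097, 0.338], [0.574, -0.095, 0.34]]
176 [[0.553, -0.109, 0.329], [0.558, -0.106, 0.331], [0.572, -0.099, 0.335], [0.572, -0.094, 0.333]]
178 [[0.556, -0.11, 0.326], [0.556, -0.106, 0.325], [0.57, -0.097, 0.329], [0.573, -0.095, 0.33]]
180 [[0.553, -0.109, 0.319], [0.557, -0.106, 0.321], [0.569, -0.097, 0.324], [0.573, -0.095, 0.325]]
182 [[0.556, -0.11, 0.317], [0.557, -0.106, 0.316], [0.57, -0.098, 0.32], [0.571, -0.094, 0.319]]
184 [[0.554, -0.11, 0.311], [0.557, -0.107, 0.311], [0.571, -0.098, 0.315], [0.573, -0.095, 0.315]]
186 [[0.553, -0.109, 0.305], [0.555, -0.106, 0.305], [0.569, -0.097, 0.309], [0.571, -0.094, 0.309]]

[... 342 characters left out ...]
 [0.222, 0.126, -0.002], [0.223, 0.134, -0.003]]
196 [[0.216, 0.093, -0.0], [0.219, 0.099, -0.0], [0.231, 0.12, -0.002], [0.534, -0.07, 0.253]]
198 [[0.225, 0.087, -0.001], [0.227, 0.094, -0.002], [0.538, -0.078, 0.253], [0.54, -0.074, 0.253]]
200 [[0.232, 0.083, -0.003], [0.239, 0.086, -0.0], [0.546, -0.084, 0.254], [0.548, -0.079, 0.253]]
202 [[0.244, 0.075, -0.001], [0.249, 0.08, -0.0], [0.552, -0.087, 0.254], [0.554, -0.083, 0.253]]
204 [[0.257, 0.067, 0.002], [0.257, 0.075, -0.002], [0.557, -0.091, 0.253], [0.558, -0.086, 0.252]]
[ 0.61705125  0.32100289 -0.68345129  1.61791875  0.20966248  1.27738241
  0.51949295] [ 0.55221319 -0.09575021  0.275092  ] [1.03486842 1.5706476  0.08587506]
```

View pics/s5.png

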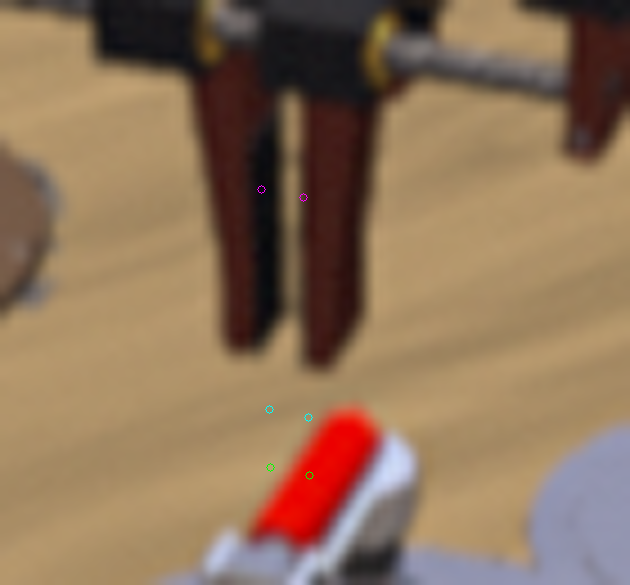

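```bash
python3 - <<'E'
from h import *
z=np.load('w1.npz');p,d,K,R,t=[z[k] for k in 'pdKRt']
for uv in [(203,229),(205,232),(203,240),(308,230),(311,235),(313,232)]: print(uv,d[uv[1],uv[0]],fish(uv,d[uv[1],uv[0]],K,R,t))
print(np.load('w1.npz')['R'])
E
```

```text
(203, 229) 0.17132905 [ 0.52002494 -0.0966035   0.35941798]
(205, 232) 0.17335834 [ 0.52218622 -0.09818801  0.35808646]
(203, 240) 0.16663358 [ 0.52304061 -0.09948746  0.36561203]
(308, 230) 0.17031932 [ 0.56966412 -0.06061997  0.36048846]
(311, 235) 0.16425069 [ 0.57032873 -0.06035385  0.36689823]
(313, 232) 0.16469651 [ 0.57046839 -0.0584914   0.36598814]
[[ 8.08389869e-01  5.88647275e-01 -4.52910369e-04]
 [ 5.62201860e-01 -7.71843872e-01  2.96961455e-01]
 [ 1.74455975e-01 -2.40315259e-01 -9.54889360e-01]]
```

Two cameras agree that the fingertips really stand about 24 mm *behind* the reported TCP, when the spec says 17 mm ahead. That is a 41 mm offset along tool x, so the jaws closed above the grip and nothing was touched. I'll correct every height for it.

Call:
servo_tool([
  [0.045,0,0,-0.0105,0],
  [0.045,0,0,0,0],
  [0.045,0.01,0,0,0],
  [0.045,0.02,0,0,0],
  [0.045,0.02,0,0,0],
  [0.045,0.01,0,0,0],
  [0.045,0.006,0,0,0],
  [0.045,0,0,0,0],
])

```text
time_s: 5.85
tool_pos: [0.5458, -0.0871, 0.2084]
orientation: [-2.518, 1.57, 2.816]
wrist_force: [0.2, 0.2, 0.8]
grip_width: 0.0449
```

```bash
python3 - <<'E'
from h import *
s,p,R=tool();print(s['time_s'],p,s['wrist_force'],s['grip_width'])
pc,d=env.capture('wrist');cv2.imwrite('pics/w6.png',cv2.resize(pc[130:330,130:390,::-1],None,fx=2,fy=2))
pc,d=env.capture('scene');cv2.imwrite('pics/s6.png',cv2.resize(pc[130:280,180:330,::-1],None,fx=4,fy=4))
E
```

```text
5.85 [ 0.54575742 -0.08708537  0.20844004] [0.17935396 0.22044387 0.82980015] 0.04485722053632995
```

View pics/w6.png

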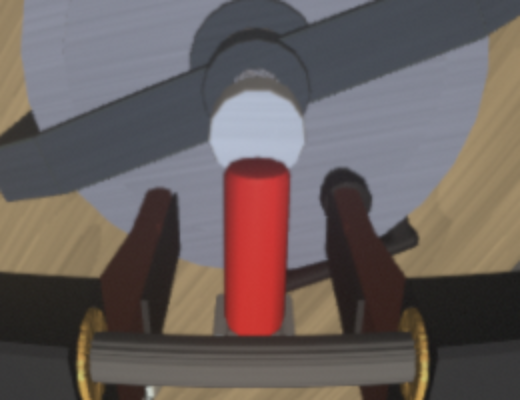

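View pics/s6.png

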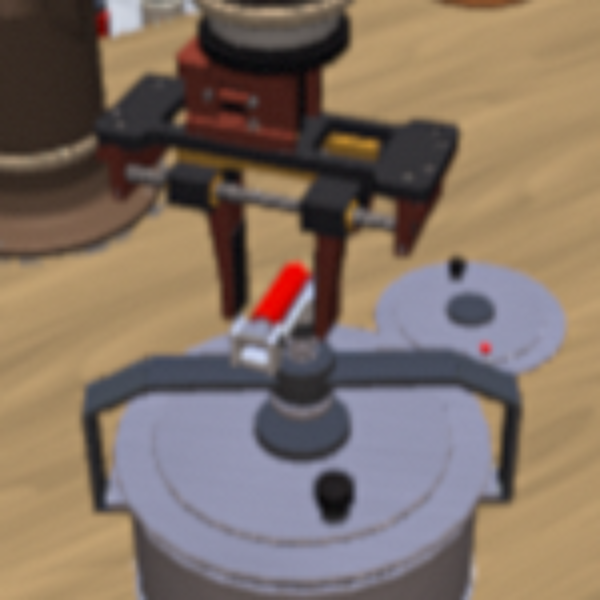

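The fingers now straddle the grip, with the tips at (232,315) and (328,332) in the crop. Closing.

Call:
servo_tool([
  [0.01,0,0,0,0],
  [0.01,0,0,0,0],
  [0.01,0,0,0,0],
  [0.01,0,0,0,0],
  [0.01,0,0,0,0],
  [0.01,0,0,0,0],
], squeeze=12)

```text
time_s: 6.55
tool_pos: [0.5464, -0.0869, 0.2093]
orientation: [1.141, 1.57, 0.192]
wrist_force: [1.2, 0.9, 0.9]
grip_width: 0.0176
```

Grip width is 17.6 mm, so the grip is held. Next is the first 45° of the arc.

Call:
servo_tool([
  [0.01,-0.0031,0,0.0001,0],
  [0.01,-0.003,0,0.0004,0],
  [0.01,-0.003,0,0.0007,0],
  [0.01,-0.0029,0,0.0009,0],
  [0.01,-0.0028,0,0.0012,0],
  [0.01,-0.0027,0,0.0014,0],
  [0.01,-0.0026,0,0.0016,0],
  [0.01,-0.0024,0,0.0019,0],
  [0.01,-0.0023,0,0.0021,0],
])

```text
time_s: 7.45
tool_pos: [0.5517, -0.0953, 0.2339]
orientation: [-2.634, 1.57, 2.7]
wrist_force: [0.9, 3.8, -4.6]
grip_width: 0.0175
```

```bash
python3 - <<'E'
from h import *
s,p,R=tool();print(s['time_s'],p,R.T@s['wrist_force'],s['grip_width'])
pc,d=env.capture('scene');cv2.imwrite('pics/s7.png',cv2.resize(pc[130:280,180:330,::-1],None,fx=4,fy=4))
E
```

```text
7.45 [ 0.55174899 -0.09525455  0.23390757] [ 4.61960526  2.91628643 -2.58201379] 0.017520119256197828
```

View pics/s7.png

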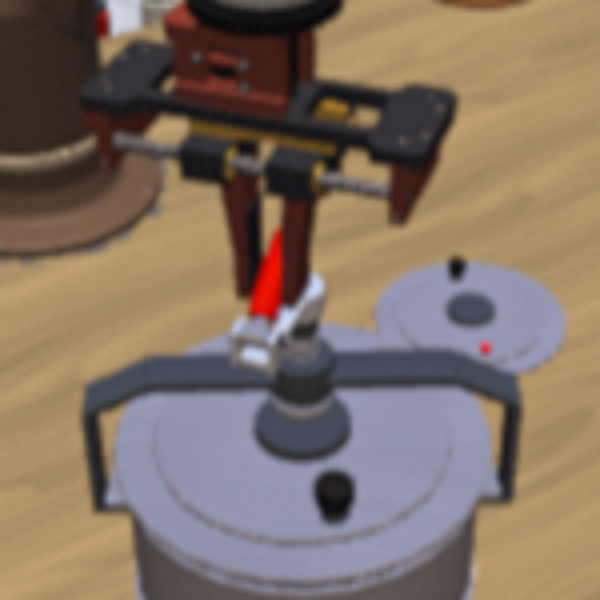

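The handle is at about 45°. I'll continue to upright.

Call:
servo_tool([
  [0.01,-0.0021,0,0.0023,0],
  [0.01,-0.0019,0,0.0024,0],
  [0.01,-0.0016,0,0.0026,0],
  [0.01,-0.0014,0,0.0027,0],
  [0.01,-0.0012,0,0.0028,0],
  [0.01,-0.0009,0,0.0029,0],
  [0.01,-0.0007,0,0.003,0],
  [0.01,-0.0004,0,0.003,0],
  [0.01,-0.0001,0,0.003,0],
])

```text
time_s: 8.4
tool_pos: [0.5667, -0.1156, 0.2451]
orientation: [0.657, 1.57, -0.292]
wrist_force: [-2.8, 4.9, 4.4]
grip_width: 0.0172
```

```bash
python3 - <<'E'
from h import *
s,p,R=tool();print(s['time_s'],p,R.T@s['wrist_force'],s['grip_width'])
pc,d=env.capture('scene');cv2.imwrite('pics/s8.png',cv2.resize(pc[130:280,180:330,::-1],None,fx=4,fy=4))
E
```

```text
8.4 [ 0.56666983 -0.1155847   0.24505175] [-4.44238143  0.60568703 -5.59661739] 0.017156134100388302
```

View pics/s8.png

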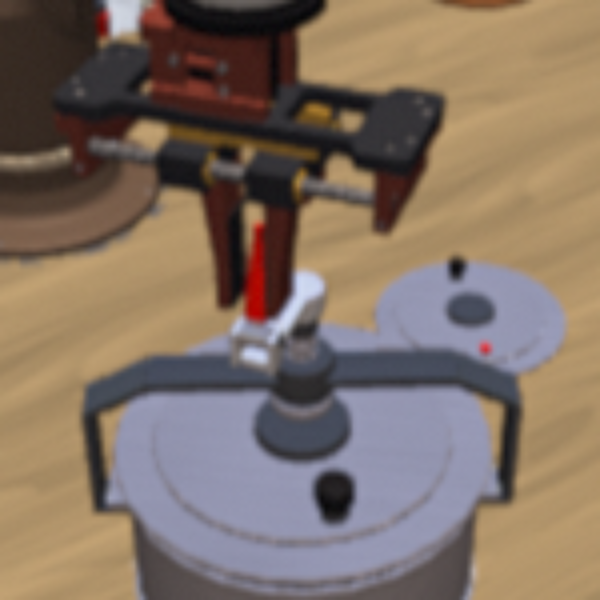

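The handle is upright: the TCP is 65 mm from the axis and there is 5.6 N of resistance at the stop. I'll nudge it against the stop with a firmer grip, then generate the winding table.

Call:
servo_tool([
  [0.01,0,0,0.001,0],
  [0.01,0,0,0,0],
], squeeze=30)

```text
time_s: 8.65
tool_pos: [0.5671, -0.1161, 0.2451]
orientation: [1.034, 1.57, 0.085]
wrist_force: [-2.8, 5.1, 6.3]
grip_width: 0.0165
```

```bash
cat >> h.py <<'E'
AX=np.array([.530,-.0615])
def rows(b0,steps,r=.065,lead=.008):
    b=np.radians(b0+np.cumsum([0]+list(steps)));y=-r*np.sin(b);z=r*np.cos(b)
    x=lead*b/(2*np.pi)
    Q=np.round(np.stack([x,y,z],1)-[x[0],y[0],z[0]],4)
    return [[.01]+[round(float(v),4) for v in q]+[0] for q in np.diff(Q,axis=0)]
def rep(ax=AX):
    s,p,R=tool();v=p[:2]-ax;rr=np.hypot(*v);phi=np.degrees(np.arctan2(v[1],v[0]));za=np.degrees(np.arctan2(R[1,2],R[0,2]))
    f=s['wrist_force'];er=v/rr;et=np.array([er[1],-er[0]])
    print('t %.2f r %.4f beta %.2f z %.4f za %.2f Frad %.2f Ftan(cw) %.2f Fz %.2f w %.4f'%(s['time_s'],rr,(za-phi)%360,p[2],za,f[:2]@er,f[:2]@et,f[2],s['grip_width']),p,s['joint_positions'].round(2))
E
python3 - <<'E'
from h import *
rep();print(rows(2,[3,5]+[7]*10))
E
```

```text
t 8.65 r 0.0660 beta 1.42 z 0.2451 za -54.35 Frad -5.73 Ftan(cw) -0.56 Fz 6.30 w 0.0165 [ 0.5671263  -0.11606992  0.24506502] [ 0.62  0.37 -0.67  1.62  0.24  1.23  0.53]
[[0.01, 0.0001, -0.0034, -0.0002, 0], [0.01, 0.0001, -0.0056, -0.0007, 0], [0.01, 0.0001, -0.0077, -0.0019, 0], [0.01, 0.0002, -0.0075, -0.0028, 0], [0.01, 0.0001, -0.007, -0.0036, 0], [0.01, 0.0002, -0.0065, -0.0045, 0], [0.01, 0.0002, -0.006, -0.0053, 0], [0.01, 0.0001, -0.0053, -0.0059, 0], [0.01, 0.0002, -0.0044, -0.0066, 0], [0.01, 0.0001, -0.0037, -0.007, 0], [0.01, 0.0002, -0.0028, -0.0075, 0], [0.01, 0.0001, -0.0018, -0.0077, 0]]
```

Call:
servo_tool([
  [0.01,0.0001,-0.0034,-0.0002,0],
  [0.01,0.0001,-0.0056,-0.0007,0],
  [0.01,0.0001,-0.0077,-0.0019,0],
  [0.01,0.0002,-0.0075,-0.0028,0],
  [0.01,0.0001,-0.007,-0.0036,0],
  [0.01,0.0002,-0.0065,-0.0045,0],
  [0.01,0.0002,-0.006,-0.0053,0],
  [0.01,0.0001,-0.0053,-0.0059,0],
  [0.01,0.0002,-0.0044,-0.0066,0],
  [0.01,0.0001,-0.0037,-0.007,0],
  [0.01,0.0002,-0.0028,-0.0075,0],
  [0.01,0.0001,-0.0018,-0.0077,0],
])

```text
time_s: 9.85
tool_pos: [0.4856, -0.109, 0.2429]
orientation: [0.346, 1.569, -0.604]
wrist_force: [4.3, -2.4, 2.9]
grip_width: 0.0103
```

```bash
python3 - <<'E'
from h import *
rep();
pc,d=env.capture('scene');cv2.imwrite('pics/s9.png',cv2.resize(pc[130:280,180:330,::-1],None,fx=4,fy=4));rep()
print(rows(80,[7]*12))
E
```

```text
t 9.85 r 0.0650 beta 78.67 z 0.2429 za -54.40 Frad -1.21 Ftan(cw) -4.79 Fz 2.94 w 0.0103 [ 0.48561598 -0.10897596  0.24287066] [ 0.72  0.22 -0.69  1.81  0.16  1.17  0.6 ]
t 9.90 r 0.0648 beta 80.06 z 0.2428 za -54.33 Frad 1.22 Ftan(cw) -3.23 Fz 3.10 w 0.0100 [ 0.48470157 -0.10777035  0.24279828] [ 0.72  0.22 -0.7   1.81  0.16  1.17  0.6 ]
[[0.01, 0.0002, -0.0009, -0.0079, 0], [0.01, 0.0001, 0.0001, -0.0079, 0], [0.01, 0.0002, 0.001, -0.0079, 0], [0.01, 0.0001, 0.002, -0.0077, 0], [0.01, 0.0002, 0.0029, -0.0074, 0], [0.01, 0.0001, 0.0038, -0.0069, 0], [0.01, 0.0002, 0.0046, -0.0065, 0], [0.01, 0.0001, 0.0054, -0.0058, 0], [0.01, 0.0002, 0.006, -0.0052, 0], [0.01, 0.0002, 0.0066, -0.0044, 0], [0.01, 0.0001, 0.0071, -0.0035, 0], [0.01, 0.0002, 0.0075, -0.0027, 0]]
```

View pics/s9.png

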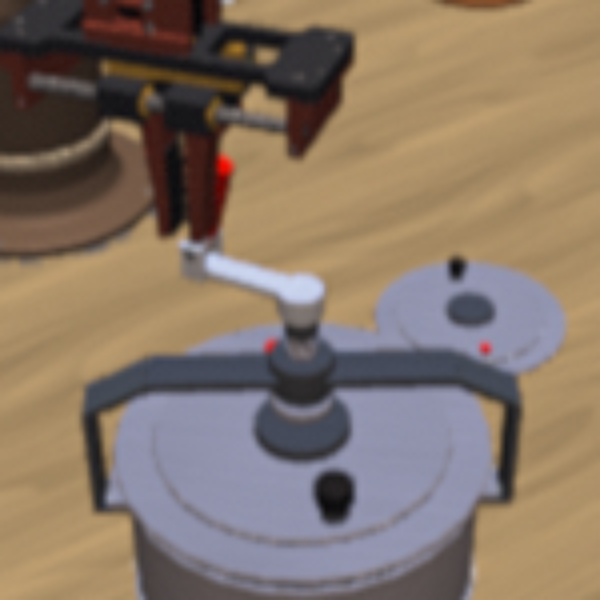

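```bash
python3 - <<'E'
from h import *
pc,d=env.capture('wrist');cv2.imwrite('pics/w10.png',cv2.resize(pc[130:330,130:390,::-1],None,fx=3,fy=3))
pc,d=env.capture('scene');cv2.imwrite('pics/s10.png',cv2.resize(pc[150:220,200:270,::-1],None,fx=8,fy=8,interpolation=cv2.INTER_CUBIC))
E
```

```text
(no output)
```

View pics/w10.png

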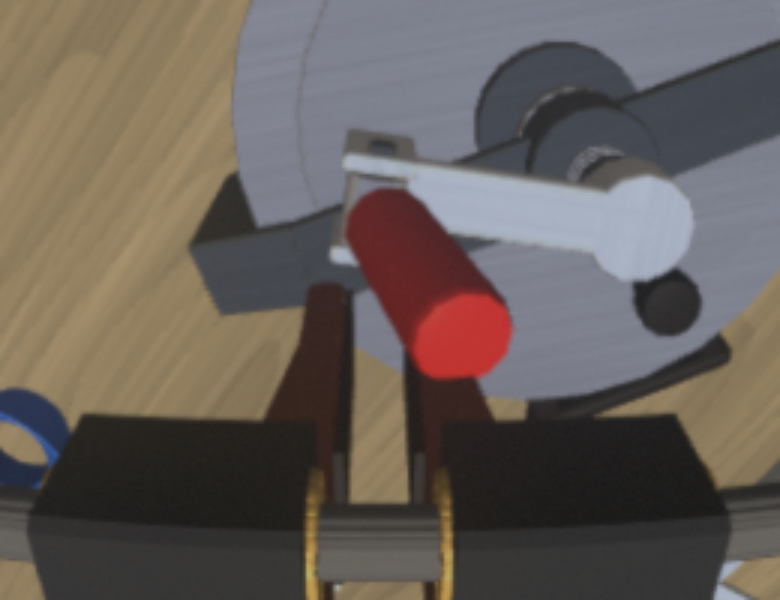

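View pics/s10.png

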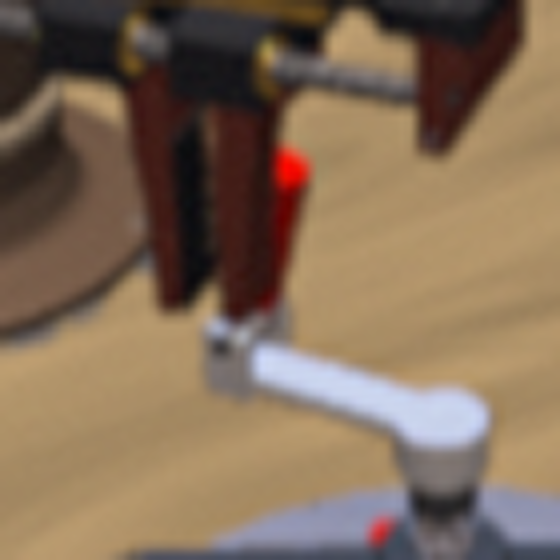

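The grip slipped out sideways. It now leans inwards on the camera side of the fingers, which are closed to 10 mm. The crank did turn about 80° and the clamp is still slack. I'll lift off and look again before regrasping.

Call:
servo_tool([
  [0.01,-0.01,0,0.004,0],
  [0.01,-0.03,0,0,0],
  [0.045,-0.04,0,0,0],
  [0.045,-0.02,0,0,0],
  [0.045,0,0,0,0],
  [0.045,0,0,0,0],
])

```text
time_s: 10.6
tool_pos: [0.4875, -0.1117, 0.342]
orientation: [-2.592, 1.569, 2.742]
wrist_force: [-0.4, -0.8, -0.3]
grip_width: 0.0386
```

```bash
python3 - <<'E'
from h import *
rep()
cal=P('wrist');pc,d=env.capture('wrist');np.savez('w11.npz',p=pc,d=d,K=cal[0],R=cal[1],t=cal[2]);cv2.imwrite('pics/w11.png',cv2.resize(pc[:,:,::-1],None,fx=1.5,fy=1.5))
pc,d=env.capture('scene');np.savez('s11.npz',p=pc,d=d);cv2.imwrite('pics/s11.png',cv2.resize(pc[130:280,180:330,::-1],None,fx=4,fy=4,interpolation=cv2.INTER_CUBIC))
E
```

```text
t 10.60 r 0.0658 beta 75.92 z 0.3420 za -54.34 Frad 0.91 Ftan(cw) -0.22 Fz -0.32 w 0.0386 [ 0.48745817 -0.11172466  0.34198318] [ 0.74  0.16 -0.7   1.64  0.11  1.38  0.65]
```

View pics/w11.png

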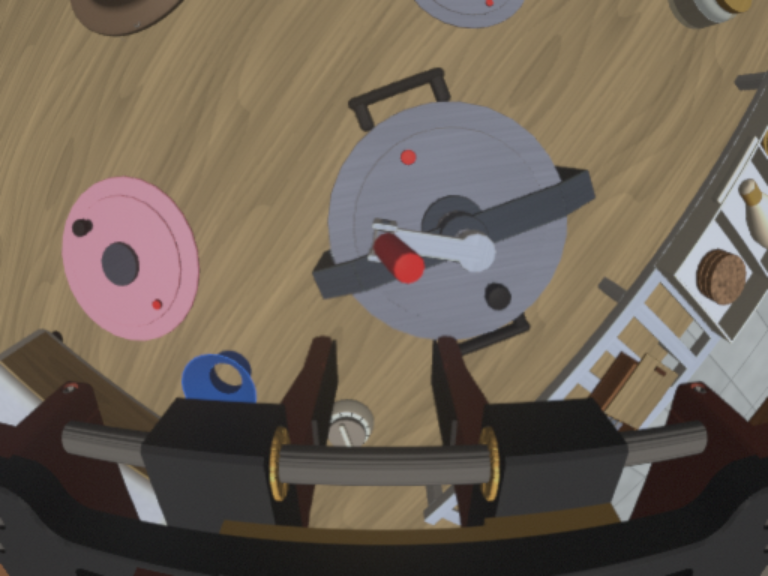

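View pics/s11.png

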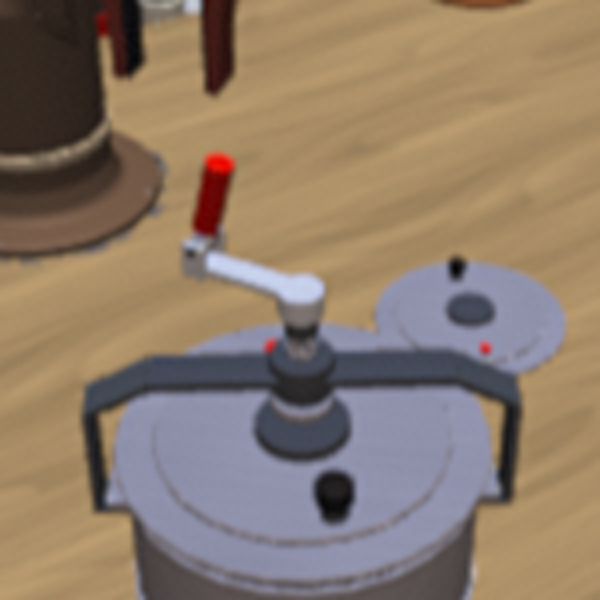

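The handle stands up but leans slightly. In the wrist picture the grip's top is at (407,265), the ears at (383,242) and the hub at (476,252). Now I'll measure them.

```bash
python3 - <<'E'
from h import *
z=np.load('w11.npz');p,d,K,R,t=[z[k] for k in 'pdKRt']
v,u=np.mgrid[0:384,0:512];W=fish(np.stack([u,v],-1),d,K,R,t)
hsv=cv2.cvtColor(p,cv2.COLOR_RGB2HSV)
m=((hsv[...,0]<6)|(hsv[...,0]>174))&(hsv[...,1]>150)&(d>0)&(v>140)&(v<200)&(u>235)&(u<300)&(W[...,2]>.2)
q=W[m];top=q[q[:,2]>q[:,2].max()-.006];print('grip',len(q),q.min(0),q.max(0),'top',len(top),top.mean(0))
for lo in np.arange(.25,.32,.01):
    s=q[(q[:,2]>lo)&(q[:,2]<lo+.01)]
    if len(s):print(lo,len(s),s.mean(0).round(4))
g=(hsv[...,1]<60)&(hsv[...,2]>140)&(W[...,2]>.2)&(W[...,2]<.265)&(v>140)&(v<200)&(u>235)&(u<340)
q=W[g];print('arm',len(q),q.min(0),q.max(0),np.percentile(q[:,2],[10,50,90]))
h=q[np.hypot(q[:,0]-.53,q[:,1]+.0615)<.02];print('hub box c',(h.min(0)+h.max(0))/2)
c=cv2.minAreaRect(q[:,:2].astype(np.float32));print(c)
im=np.zeros((384,512),np.uint8);im[g]=255
cv2.imwrite('pics/w11m.png',cv2.resize(p[130:210,230:340,::-1],None,fx=6,fy=6,interpolation=cv2.INTER_CUBIC))
z=np.load('s11.npz');p,d=z['p'],z['d'];W=cloud('scene',d,P('scene'));hsv=cv2.cvtColor(p,cv2.COLOR_RGB2HSV)
m=((hsv[...,0]<6)|(hsv[...,0]>174))&(hsv[...,1]>190)&(hsv[...,2]>60)&(W[...,2]>.2);m[:,:225]=0;m[:,245:]=0;m[:165]=0
q=W[m];print('scene grip',len(q),q.min(0),q.max(0))
for lo in np.arange(.24,.32,.01):
    s=q[(q[:,2]>lo)&(q[:,2]<lo+.01)]
    if len(s):print(lo.round(2),len(s),s.mean(0).round(4))
E
```

```text
grip 331 [ 0.47202028 -0.09391459  0.28344627] [ 0.49119723 -0.07831642  0.30589184] top 325 [ 0.48294732 -0.08610406  0.30273372]
0.28 1 [ 0.472  -0.093   0.2834]
0.29000000000000004 6 [ 0.4875 -0.0811  0.2992]
0.30000000000000004 324 [ 0.4829 -0.0861  0.3027]
arm 1140 [ 0.45901046 -0.10657672  0.22958031] [ 0.54263785 -0.05000859  0.25019948] [0.23158462 0.23254258 0.23384277]
hub box c [ 0.52654035 -0.06358594  0.23229967]
((0.5031332969665527, -0.0774543434381485), (0.08648732304573059, 0.026980500668287277), 27.726716995239258)
scene grip 112 [ 0.47885419 -0.09808077  0.25794681] [ 0.49602489 -0.07914575  0.30391113]
0.25 3 [ 0.4843 -0.0936  0.2584]
0.26 19 [ 0.4852 -0.0946  0.2653]
0.27 21 [ 0.488  -0.0925  0.2751]
0.28 19 [ 0.4894 -0.0921  0.2847]
0.29 23 [ 0.4919 -0.0901  0.2947]
0.3 27 [ 0.4886 -0.0872  0.3019]
```

View pics/w11m.png

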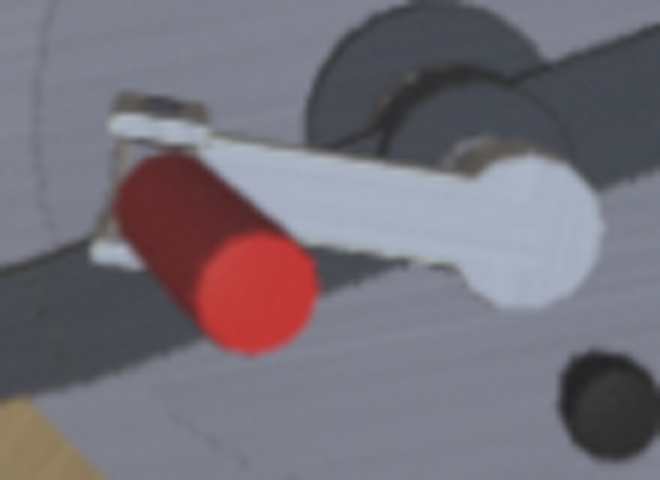

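Call:
servo_tool([
  [0.06,0,0,-0.012,0],
  [0.06,0,0,-0.012,0],
  [0.06,0.03,0,0,0],
  [0.06,0.03,0,0,0],
  [0.06,0.026,0,0,0],
  [0.06,0.02,0,0,0],
  [0.06,0,0,0,0],
])

```text
time_s: 11.4
tool_pos: [0.4715, -0.0914, 0.2341]
orientation: [-2.432, 1.566, 2.903]
wrist_force: [0.1, 0.0, -0.8]
grip_width: 0.0599
```

```bash
python3 - <<'E'
from h import *
rep()
cal=P('wrist');pc,d=env.capture('wrist');cv2.imwrite('pics/w12.png',cv2.resize(pc[130:330,130:390,::-1],None,fx=3,fy=3))
pc,d=env.capture('scene');cv2.imwrite('pics/s12.png',cv2.resize(pc[130:230,190:290,::-1],None,fx=5,fy=5,interpolation=cv2.INTER_CUBIC))
E
```

```text
t 11.40 r 0.0657 beta 98.61 z 0.2341 za -54.30 Frad -0.07 Ftan(cw) -0.03 Fz -0.82 w 0.0599 [ 0.4715113  -0.09141224  0.23413307] [ 0.71  0.2  -0.71  1.85  0.14  1.14  0.58]
```

View pics/w12.png

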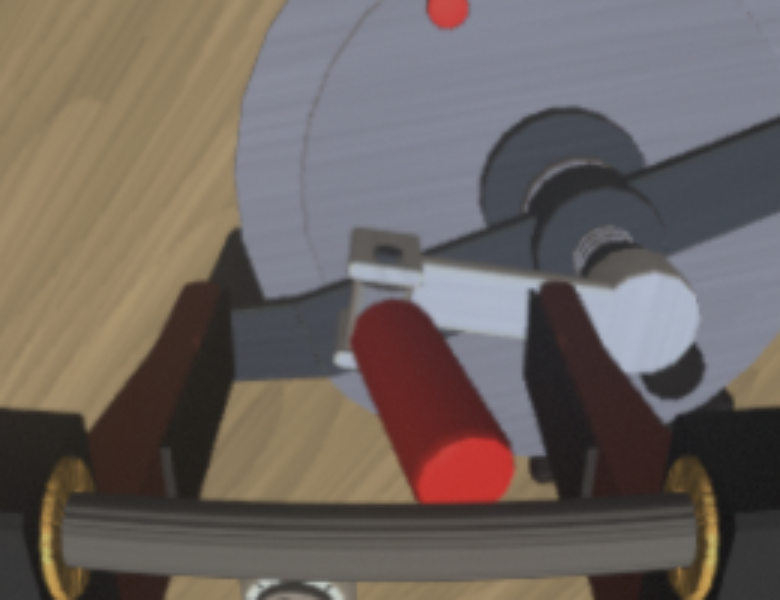

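View pics/s12.png

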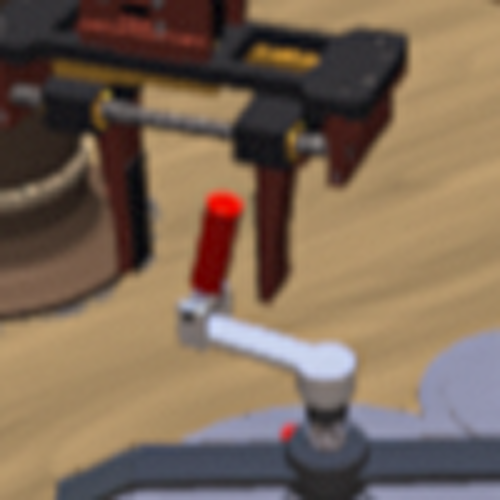

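The grip, leaning about 12°, sits between the open fingers. Closing moves it along its fold direction.

Call:
servo_tool([
  [0.01,0,0,0,0],
  [0.01,0,0,0,0],
  [0.01,0,0,0,0],
  [0.01,0,0,0,0],
  [0.01,0,0,0,0],
  [0.01,0,0,0,0],
  [0.01,0,-0.002,0,0],
  [0.01,0,-0.002,0,0],
  [0.01,0,0,0,0],
], squeeze=30)

```text
time_s: 12.4
tool_pos: [0.4723, -0.0935, 0.2368]
orientation: [1.383, 1.566, 0.435]
wrist_force: [5.7, 3.8, -2.8]
grip_width: 0.0174
```

```bash
python3 - <<'E'
from h import *
rep()
cal=P('wrist');pc,d=env.capture('wrist');cv2.imwrite('pics/w13.png',cv2.resize(pc[130:330,130:390,::-1],None,fx=2,fy=2))
pc,d=env.capture('scene');cv2.imwrite('pics/s13.png',cv2.resize(pc[130:230,190:290,::-1],None,fx=5,fy=5,interpolation=cv2.INTER_CUBIC))
E
```

```text
t 12.40 r 0.0659 beta 96.67 z 0.2368 za -54.31 Frad -6.84 Ftan(cw) 0.59 Fz -2.83 w 0.0174 [ 0.47234543 -0.09348894  0.2367534 ] [ 0.72  0.2  -0.71  1.85  0.14  1.14  0.59]
```

View pics/w13.png

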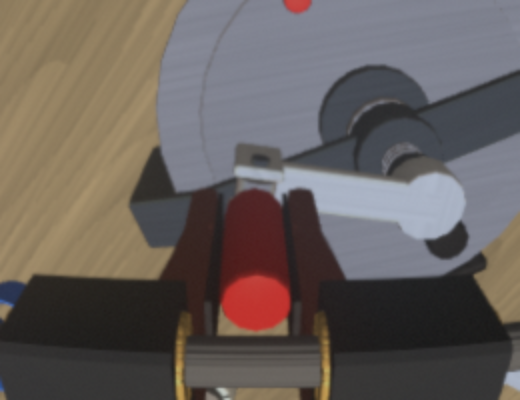

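View pics/s13.png

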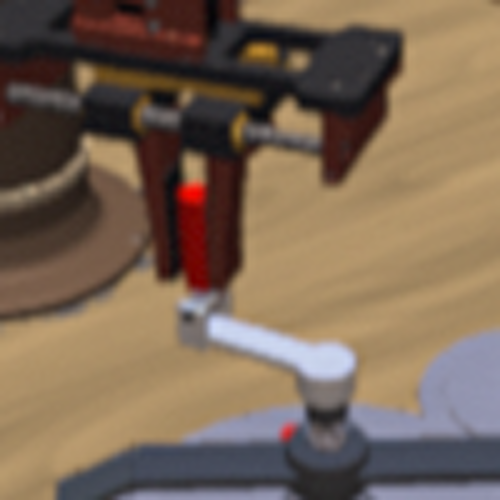

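The handle is now upright against its stop (6.8 N outward) and the grip is 17.4 mm wide in the jaws. Winding on.

```bash
python3 - <<'E'
from h import *
print(rows(97,[3,5]+[6]*10))
E
```

```text
[[0.01, 0.0001, 0.0005, -0.0034, 0], [0.01, 0.0001, 0.0012, -0.0055, 0], [0.01, 0.0001, 0.0021, -0.0065, 0], [0.01, 0.0001, 0.0028, -0.0062, 0], [0.01, 0.0002, 0.0034, -0.0059, 0], [0.01, 0.0001, 0.004, -0.0055, 0], [0.01, 0.0001, 0.0046, -0.005, 0], [0.01, 0.0002, 0.005, -0.0046, 0], [0.01, 0.0001, 0.0055, -0.004, 0], [0.01, 0.0001, 0.0059, -0.0034, 0], [0.01, 0.0002, 0.0062, -0.0028, 0], [0.01, 0.0001, 0.0065, -0.0021, 0]]
```

Call:
servo_tool([
  [0.01,0.0001,0.0025,-0.0034,0],
  [0.01,0.0001,0.0012,-0.0055,0],
  [0.01,0.0001,0.0021,-0.0065,0],
  [0.01,0.0001,0.0028,-0.0062,0],
  [0.01,0.0002,0.0034,-0.0059,0],
  [0.01,0.0001,0.004,-0.0055,0],
  [0.01,0.0001,0.0046,-0.005,0],
])

```text
time_s: 13.2
tool_pos: [0.4659, -0.0525, 0.2359]
orientation: [0.335, 1.568, -0.615]
wrist_force: [7.0, -4.3, -1.3]
grip_width: 0.0175
```

```bash
python3 - <<'E'
from h import *
rep()
E
```

```text
t 13.20 r 0.0647 beta 133.59 z 0.2359 za -54.40 Frad -7.52 Ftan(cw) -3.26 Fz -1.27 w 0.0175 [ 0.46594095 -0.05250607  0.23587565] [ 0.67  0.18 -0.74  1.88  0.13  1.13  0.5 ]
```

Call:
servo_tool([
  [0.01,0.0002,0.0058,-0.004,0],
  [0.01,0.0001,0.0063,-0.0034,0],
  [0.01,0.0001,0.0059,-0.0034,0],
  [0.01,0.0002,0.0062,-0.0028,0],
  [0.01,0.0001,0.0065,-0.0021,0],
])

```text
time_s: 13.7
tool_pos: [0.4809, -0.0209, 0.2348]
orientation: [-1.734, 1.57, -2.683]
wrist_force: [-0.3, -4.7, 2.1]
grip_width: 0.0178
```

```bash
python3 - <<'E'
from h import *
rep()
print(rows(165,[6]*12))
E
```

```text
t 13.70 r 0.0637 beta 165.22 z 0.2348 za -54.36 Frad -2.73 Ftan(cw) -3.80 Fz 2.14 w 0.0178 [ 0.48088735 -0.02089537  0.23482277] [ 0.6   0.21 -0.75  1.85  0.16  1.14  0.41]
[[0.01, 0.0001, 0.0067, -0.0014, 0], [0.01, 0.0002, 0.0067, -0.0007, 0], [0.01, 0.0001, 0.0068, 0.0, 0], [0.01, 0.0001, 0.0068, 0.0007, 0], [0.01, 0.0002, 0.0066, 0.0014, 0], [0.01, 0.0001, 0.0065, 0.0021, 0], [0.01, 0.0001, 0.0062, 0.0028, 0], [0.01, 0.0002, 0.0059, 0.0034, 0], [0.01, 0.0001, 0.0055, 0.004, 0], [0.01, 0.0001, 0.0051, 0.0045, 0], [0.01, 0.0002, 0.0045, 0.0051, 0], [0.01, 0.0001, 0.004, 0.0055, 0]]
```

Call:
servo_tool([
  [0.01,0.0001,0.0067,-0.0014,0],
  [0.01,0.0002,0.0067,-0.0007,0],
  [0.01,0.0001,0.0068,0,0],
  [0.01,0.0001,0.0068,0.0007,0],
])

```text
time_s: 14.1
tool_pos: [0.5024, -0.0043, 0.2343]
orientation: [-1.72, 1.57, -2.669]
wrist_force: [-2.0, -5.1, 1.2]
grip_width: 0.0182
```

```bash
sed -i 's/^AX=.*/AX=np.array([.531,-.062])/' h.py; python3 - <<'E'
from h import *
rep()
E
```

```text
t 14.10 r 0.0644 beta 189.25 z 0.2343 za -54.37 Frad -3.72 Ftan(cw) -4.03 Fz 1.21 w 0.0182 [ 0.50238303 -0.00429835  0.23425337] [ 0.55  0.26 -0.76  1.8   0.19  1.16  0.35]
```

Call:
servo_tool([
  [0.01,0.0002,0.0066,0.0014,0],
  [0.01,0.0001,0.0065,0.0021,0],
  [0.01,0.0001,0.0062,0.0028,0],
  [0.01,0.0002,0.0059,0.0034,0],
])

```text
time_s: 14.5
tool_pos: [0.5282, 0.0022, 0.2335]
orientation: [-1.897, 1.569, -2.846]
wrist_force: [-2.9, -4.4, 2.4]
grip_width: 0.0179
```

```bash
python3 - <<'E'
from h import *
rep()
pc,d=env.capture('scene');cv2.imwrite('pics/s14.png',cv2.resize(pc[170:270,200:320,::-1],None,fx=6,fy=6,interpolation=cv2.INTER_CUBIC))
E
```

```text
t 14.50 r 0.0643 beta 213.08 z 0.2335 za -54.38 Frad -4.29 Ftan(cw) -3.07 Fz 2.43 w 0.0179 [0.52815645 0.00222882 0.23347923] [ 0.51  0.31 -0.75  1.75  0.22  1.18  0.32]
```

View pics/s14.png

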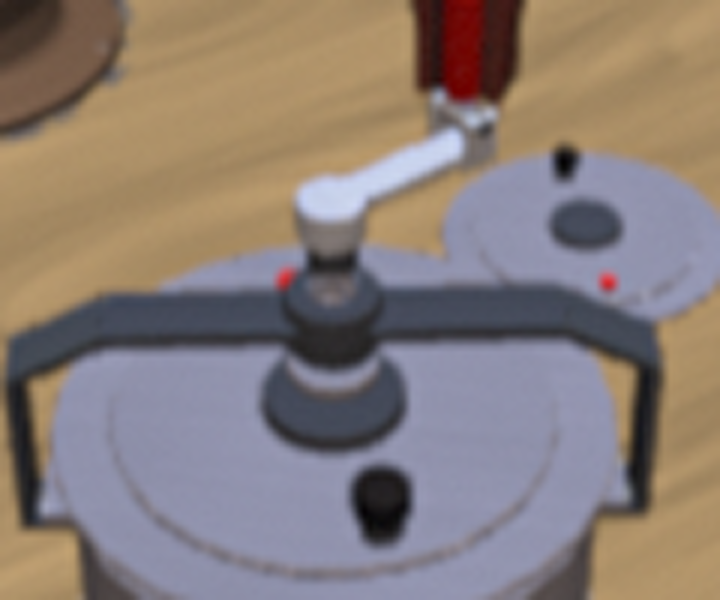

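```bash
python3 - <<'E'
from h import *
print(rows(213,[6]*24+[6]*24))
E
```

```text
[[0.01, 0.0001, 0.0055, 0.004, 0], [0.01, 0.0002, 0.0051, 0.0046, 0], [0.01, 0.0001, 0.0045, 0.005, 0], [0.01, 0.0001, 0.004, 0.0055, 0], [0.01, 0.0002, 0.0034, 0.0059, 0], [0.01, 0.0001, 0.0028, 0.0062, 0], [0.01, 0.0001, 0.0021, 0.0065, 0], [0.01, 0.0002, 0.0014, 0.0066, 0], [0.01, 0.0001, 0.0007, 0.0068, 0], [0.01, 0.0001, 0.0, 0.0068, 0], [0.01, 0.0002, -0.0007, 0.0068, 0], [0.01, 0.0001, -0.0014, 0.0066, 0], [0.01, 0.0001, -0.0021, 0.0065, 0], [0.01, 0.0002, -0.0028, 0.0062, 0], [0.01, 0.0001, -0.0034, 0.0059, 0], [0.01, 0.0001, -0.004, 0.0055, 0], [0.01, 0.0002, -0.0045, 0.0051, 0], [0.01, 0.0001, -0.0051, 0.0045, 0], [0.01, 0.0001, -0.0055, 0.004, 0], [0.01, 0.0002, -0.0059, 0.0034, 0], [0.01, 0.0001, -0.0062, 0.0028, 0], [0.01, 0.0001, -0.0065, 0.0021, 0], [0.01, 0.0002, -0.0066, 0.0014, 0], [0.01, 0.0001, -0.0068, 0.0007, 0], [0.01, 0.0001, -0.0068, 0.0, 0], [0.01, 0.0002, -0.0068, -0.0007, 0], [0.01, 0.0001, -0.0066, -0.0014, 0], [0.01, 0.0001, -0.0065, -0.0021, 0], [0.01, 0.0002, -0.0062, -0.0028, 0], [0.01, 0.0001, -0.0059, -0.0034, 0], [0.01, 0.0001, -0.0055, -0.004, 0], [0.01, 0.0002, -0.0051, -0.0045, 0], [0.01, 0.0001, -0.0045, -0.0051, 0], [0.01, 0.0001, -0.004, -0.0055, 0], [0.01, 0.0002, -0.0034, -0.0059, 0], [0.01, 0.0001, -0.0028, -0.0062, 0], [0.01, 0.0001, -0.0021, -0.0065, 0], [0.01, 0.0002, -0.0014, -0.0066, 0], [0.01, 0.0001, -0.0007, -0.0068, 0], [0.01, 0.0001, 0.0, -0.0068, 0], [0.01, 0.0002, 0.0007, -0.0068, 0], [0.01, 0.0001, 0.0014, -0.0066, 0], [0.01, 0.0001, 0.0021, -0.0065, 0], [0.01, 0.0002, 0.0028, -0.0062, 0], [0.01, 0.0001, 0.0034, -0.0059, 0], [0.01, 0.0001, 0.004, -0.0055, 0], [0.01, 0.0002, 0.0045, -0.005, 0], [0.01, 0.0001, 0.0051, -0.0046, 0]]
```

Call:
servo_tool([
  [0.01,0.0001,0.0055,0.004,0],
  [0.01,0.0001,0.0051,0.0045,0],
  [0.01,0.0002,0.0045,0.0051,0],
  [0.01,0.0001,0.004,0.0055,0],
])

```text
time_s: 14.95
tool_pos: [0.5541, -0.002, 0.2328]
orientation: [-2.128, 1.568, -3.076]
wrist_force: [-5.4, -4.7, 2.5]
grip_width: 0.0177
```

```bash
python3 - <<'E'
from h import *
rep()
E
```

```text
t 14.95 r 0.0643 beta 236.67 z 0.2328 za -54.37 Frad -6.28 Ftan(cw) -3.35 Fz 2.52 w 0.0177 [ 0.5541054  -0.00195197  0.23277958] [ 0.49  0.36 -0.73  1.69  0.25  1.2   0.31]
```

Call:
servo_tool([
  [0.01,0.0002,0.0028,0.0063,0],
  [0.01,0.0001,0.0021,0.0067,0],
  [0.01,0.0001,0.0021,0.0065,0],
  [0.01,0.0002,0.0014,0.0066,0],
])

```text
time_s: 15.35
tool_pos: [0.5771, -0.0173, 0.2326]
orientation: [2.969, 1.569, 2.021]
wrist_force: [-3.5, -0.2, 2.9]
grip_width: 0.0177
```

```bash
python3 - <<'E'
from h import *
rep()
E
```

```text
t 15.35 r 0.0642 beta 261.58 z 0.2326 za -54.31 Frad -2.67 Ftan(cw) -2.31 Fz 2.94 w 0.0177 [ 0.57710419 -0.0173093   0.23259255] [ 0.49  0.39 -0.72  1.64  0.27  1.21  0.33]
```

Call:
servo_tool([
  [0.01,0.0001,0.0007,0.0068,0],
  [0.01,0.0001,0,0.0068,0],
  [0.01,0.0002,-0.0007,0.0068,0],
  [0.01,0.0001,-0.0014,0.0066,0],
])

```text
time_s: 15.75
tool_pos: [0.5921, -0.041, 0.2323]
orientation: [1.782, 1.57, 0.834]
wrist_force: [-2.6, 2.7, 1.4]
grip_width: 0.0177
```

```bash
python3 - <<'E'
from h import *
rep()
E
```

```text
t 15.75 r 0.0646 beta 286.69 z 0.2323 za -54.34 Frad -1.57 Ftan(cw) -3.41 Fz 1.38 w 0.0177 [ 0.59207764 -0.04100775  0.23230776] [ 0.5   0.42 -0.71  1.6   0.29  1.23  0.37]
```

Call:
servo_tool([
  [0.01,0.0001,-0.0021,0.0065,0],
  [0.01,0.0002,-0.0028,0.0062,0],
  [0.01,0.0001,-0.0034,0.0059,0],
  [0.01,0.0001,-0.004,0.0055,0],
])

```text
time_s: 16.15
tool_pos: [0.5959, -0.0682, 0.2318]
orientation: [1.297, 1.57, 0.348]
wrist_force: [-2.0, 4.1, 0.9]
grip_width: 0.0178
```

```bash
python3 - <<'E'
from h import *
rep()
E
```

```text
t 16.15 r 0.0652 beta 311.08 z 0.2318 za -54.36 Frad -2.42 Ftan(cw) -3.93 Fz 0.89 w 0.0178 [ 0.59591246 -0.0681735   0.23183985] [ 0.54  0.43 -0.7   1.59  0.29  1.23  0.41]
```

Call:
servo_tool([
  [0.01,0.0002,-0.0045,0.0051,0],
  [0.01,0.0001,-0.0051,0.0045,0],
  [0.01,0.0002,-0.0055,0.004,0],
  [0.01,0.0002,-0.0059,0.0034,0],
])

```text
time_s: 16.55
tool_pos: [0.5885, -0.0943, 0.2312]
orientation: [0.985, 1.57, 0.036]
wrist_force: [-0.2, 3.8, 1.4]
grip_width: 0.0175
```

```bash
python3 - <<'E'
from h import *
rep()
E
```

```text
t 16.55 r 0.0659 beta 334.96 z 0.2312 za -54.36 Frad -1.97 Ftan(cw) -3.20 Fz 1.45 w 0.0175 [ 0.58848461 -0.09428232  0.23117485] [ 0.58  0.42 -0.69  1.6   0.28  1.22  0.46]
```

Call:
servo_tool([
  [0.01,0.0001,-0.0062,0.0028,0],
  [0.01,0.0001,-0.0065,0.0021,0],
  [0.01,0.0002,-0.0066,0.0014,0],
  [0.01,0.0001,-0.0068,0.0007,0],
])

```text
time_s: 16.95
tool_pos: [0.5712, -0.1151, 0.2307]
orientation: [0.93, 1.57, -0.018]
wrist_force: [1.2, 3.9, 1.2]
grip_width: 0.0176
```

```bash
python3 - <<'E'
from h import *
rep()
E
```

```text
t 16.95 r 0.0666 beta 358.53 z 0.2307 za -54.36 Frad -2.35 Ftan(cw) -3.34 Fz 1.20 w 0.0176 [ 0.5711609  -0.11509147  0.23066845] [ 0.63  0.4  -0.69  1.63  0.27  1.21  0.5 ]
```

Call:
servo_tool([
  [0.01,0.0001,-0.0068,0,0],
  [0.01,0.0002,-0.0068,-0.0007,0],
  [0.01,0.0001,-0.0066,-0.0014,0],
  [0.01,0.0001,-0.0065,-0.0021,0],
])

```text
time_s: 17.35
tool_pos: [0.5469, -0.1271, 0.2301]
orientation: [0.864, 1.57, -0.085]
wrist_force: [1.6, 4.3, 0.3]
grip_width: 0.0175
```

```bash
sed -i 's/^AX=.*/AX=np.array([.5317,-.0629])/' h.py; python3 - <<'E'
from h import *
rep()
E
```

```text
t 17.35 r 0.0659 beta 22.33 z 0.2301 za -54.37 Frad -3.78 Ftan(cw) -2.51 Fz 0.28 w 0.0175 [ 0.5468726  -0.12706517  0.230134  ] [ 0.68  0.36 -0.7   1.68  0.25  1.19  0.54]
```

Call:
servo_tool([
  [0.01,0.0002,-0.0062,-0.0028,0],
  [0.01,0.0001,-0.0059,-0.0034,0],
  [0.01,0.0001,-0.0055,-0.004,0],
  [0.01,0.0002,-0.0051,-0.0045,0],
])

```text
time_s: 17.75
tool_pos: [0.5199, -0.1283, 0.2296]
orientation: [0.6, 1.57, -0.349]
wrist_force: [4.0, 3.9, 1.5]
grip_width: 0.0174
```

```bash
python3 - <<'E'
from h import *
rep()
E
```

```text
t 17.75 r 0.0664 beta 45.85 z 0.2296 za -54.37 Frad -4.54 Ftan(cw) -3.28 Fz 1.51 w 0.0174 [ 0.51991185 -0.12827178  0.22961214] [ 0.72  0.31 -0.71  1.74  0.22  1.17  0.57]
```

Call:
servo_tool([
  [0.01,0.0001,-0.0038,-0.0058,0],
  [0.01,0.0001,-0.004,-0.0055,0],
  [0.01,0.0002,-0.0034,-0.0059,0],
  [0.01,0.0001,-0.0028,-0.0062,0],
])

```text
time_s: 18.15
tool_pos: [0.4945, -0.118, 0.229]
orientation: [-0.686, 1.57, -1.635]
wrist_force: [2.7, -2.2, 3.2]
grip_width: 0.0172
```

```bash
python3 - <<'E'
from h import *
rep()
E
```

```text
t 18.15 r 0.0665 beta 69.60 z 0.2290 za -54.41 Frad 0.31 Ftan(cw) -3.47 Fz 3.20 w 0.0172 [ 0.49449871 -0.11802148  0.22904733] [ 0.74  0.26 -0.72  1.8   0.19  1.15  0.58]
```

Call:
servo_tool([
  [0.01,0.0001,-0.0021,-0.0065,0],
  [0.01,0.0002,-0.0014,-0.0066,0],
  [0.01,0.0001,-0.0007,-0.0068,0],
  [0.01,0.0001,0,-0.0068,0],
])

```text
time_s: 18.55
tool_pos: [0.4752, -0.0981, 0.2284]
orientation: [-1.533, 1.569, -2.483]
wrist_force: [0.5, -3.7, 5.0]
grip_width: 0.0176
```

```bash
python3 - <<'E'
from h import *
rep()
pc,d=env.capture('scene');cv2.imwrite('pics/s15.png',cv2.resize(pc[150:270,190:320,::-1],None,fx=5,fy=5,interpolation=cv2.INTER_CUBIC))
E
```

```text
t 18.55 r 0.0666 beta 93.64 z 0.2284 za -54.38 Frad 1.51 Ftan(cw) -3.37 Fz 5.01 w 0.0176 [ 0.47524718 -0.09814517  0.22836013] [ 0.74  0.22 -0.74  1.85  0.17  1.13  0.57]
```

View pics/s15.png

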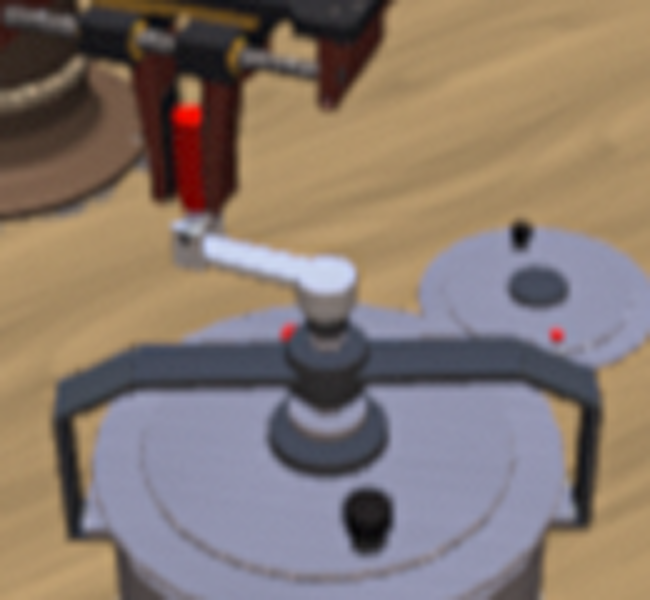

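The handle is still upright and held, and the screw pad is near the lid boss at (327,430). Drag is steady at 3.4 N. Continuing in 24° steps.

Call:
servo_tool([
  [0.01,0.0001,0.0007,-0.0068,0],
  [0.01,0.0001,0.0014,-0.0066,0],
  [0.01,0.0001,0.0021,-0.0065,0],
  [0.01,0.0001,0.0028,-0.0062,0],
])

```text
time_s: 19.0
tool_pos: [0.4658, -0.0723, 0.2278]
orientation: [-2.031, 1.569, -2.98]
wrist_force: [0.0, -4.7, 4.2]
grip_width: 0.0173
```

```bash
python3 - <<'E'
from h import *
rep()
E
```

```text
t 19.00 r 0.0665 beta 117.54 z 0.2278 za -54.36 Frad 0.63 Ftan(cw) -4.66 Fz 4.17 w 0.0173 [ 0.46584707 -0.07226999  0.22783365] [ 0.72  0.2  -0.76  1.88  0.15  1.12  0.53]
```

Call:
servo_tool([
  [0.01,0.0001,0.0034,-0.0059,0],
  [0.01,0.0001,0.004,-0.0055,0],
])

```text
time_s: 19.2
tool_pos: [0.4654, -0.0585, 0.2276]
orientation: [-2.157, 1.57, -3.106]
wrist_force: [-1.2, -3.0, 4.0]
grip_width: 0.0176
```

```bash
python3 - <<'E'
from h import *
rep()
E
```

```text
t 19.20 r 0.0664 beta 129.42 z 0.2276 za -54.35 Frad 0.96 Ftan(cw) -3.04 Fz 3.99 w 0.0176 [ 0.46543185 -0.05853078  0.22760505] [ 0.7   0.19 -0.77  1.88  0.15  1.12  0.5 ]
```

Call:
servo_tool([
  [0.01,0.0001,0.0045,-0.005,0],
  [0.01,0.0001,0.0051,-0.0046,0],
  [0.01,0.0001,0.0055,-0.004,0],
])

```text
time_s: 19.5
tool_pos: [0.4702, -0.0386, 0.2273]
orientation: [-2.292, 1.57, 3.043]
wrist_force: [-1.5, -3.2, 3.0]
grip_width: 0.0175
```

```bash
python3 - <<'E'
from h import *
rep()
print(rows(147,[4]*12))
E
```

```text
t 19.50 r 0.0661 beta 147.19 z 0.2273 za -54.35 Frad 0.22 Ftan(cw) -3.56 Fz 3.02 w 0.0175 [ 0.47022229 -0.03863635  0.22733425] [ 0.66  0.2  -0.78  1.88  0.16  1.12  0.45]
[[0.01, 0.0001, 0.0039, -0.0023, 0], [0.01, 0.0001, 0.004, -0.0021, 0], [0.01, 0.0001, 0.0042, -0.0018, 0], [0.01, 0.0001, 0.0043, -0.0014, 0], [0.01, 0.0, 0.0044, -0.0012, 0], [0.01, 0.0001, 0.0044, -0.0009, 0], [0.01, 0.0001, 0.0045, -0.0005, 0], [0.01, 0.0001, 0.0046, -0.0003, 0], [0.01, 0.0001, 0.0045, 0.0001, 0], [0.01, 0.0001, 0.0045, 0.0004, 0], [0.01, 0.0001, 0.0045, 0.0007, 0], [0.01, 0.0001, 0.0044, 0.001, 0]]
```

Call:
servo_tool([
  [0.01,0.0001,0.0059,-0.0034,0],
  [0.01,0.0002,0.0062,-0.0028,0],
  [0.01,0.0001,0.0065,-0.0021,0],
])

```text
time_s: 19.8
tool_pos: [0.4808, -0.0212, 0.227]
orientation: [-2.364, 1.57, 2.971]
wrist_force: [-1.3, -3.8, 2.3]
grip_width: 0.0176
```

```bash
python3 - <<'E'
from h import *
rep()
E
```

```text
t 19.80 r 0.0658 beta 164.98 z 0.2270 za -54.36 Frad -1.40 Ftan(cw) -3.78 Fz 2.27 w 0.0176 [ 0.48080572 -0.02119094  0.22696096] [ 0.62  0.22 -0.78  1.86  0.17  1.13  0.4 ]
```

Call:
servo_tool([
  [0.01,0.0001,0.0067,-0.0014,0],
  [0.01,0.0002,0.0067,-0.0007,0],
  [0.01,0.0001,0.0068,0,0],
])

```text
time_s: 20.1
tool_pos: [0.4961, -0.0079, 0.2266]
orientation: [-2.177, 1.57, -3.125]
wrist_force: [-1.7, -4.1, 1.9]
grip_width: 0.0173
```

```bash
python3 - <<'E'
from h import *
rep()
E
```

```text
t 20.10 r 0.0655 beta 182.69 z 0.2266 za -54.36 Frad -2.52 Ftan(cw) -3.62 Fz 1.87 w 0.0173 [ 0.49607428 -0.007921    0.22655108] [ 0.58  0.26 -0.79  1.83  0.2   1.14  0.35]
```

Call:
servo_tool([
  [0.01,0.0001,0.0068,0.0007,0],
  [0.01,0.0002,0.0066,0.0014,0],
  [0.01,0.0001,0.0065,0.0021,0],
])

```text
time_s: 20.4
tool_pos: [0.5147, 0.0, 0.2261]
orientation: [-2.083, 1.57, -3.032]
wrist_force: [-2.5, -4.3, 0.7]
grip_width: 0.0174
```

```bash
python3 - <<'E'
from h import *
rep()
E
```

```text
t 20.40 r 0.0652 beta 200.53 z 0.2261 za -54.37 Frad -3.52 Ftan(cw) -3.52 Fz 0.69 w 0.0174 [5.14720059e-01 2.47460358e-05 2.26111913e-01] [ 0.55  0.29 -0.78  1.79  0.22  1.15  0.32]
```

Call:
servo_tool([
  [0.01,0.0001,0.0062,0.0028,0],
  [0.01,0.0002,0.0059,0.0034,0],
  [0.01,0.0001,0.0054,0.0041,0],
])

```text
time_s: 20.7
tool_pos: [0.5349, 0.0019, 0.2257]
orientation: [-2.335, 1.57, 2.999]
wrist_force: [-4.4, -3.4, 0.4]
grip_width: 0.0178
```

```bash
python3 - <<'E'
from h import *
rep()
E
```

```text
t 20.70 r 0.0649 beta 218.43 z 0.2257 za -54.36 Frad -3.64 Ftan(cw) -4.24 Fz 0.42 w 0.0178 [0.53485767 0.00188539 0.2256892 ] [ 0.52  0.33 -0.77  1.74  0.25  1.17  0.3 ]
```

Call:
servo_tool([
  [0.01,0.0001,0.0049,0.0046,0],
  [0.01,0.0002,0.0043,0.0051,0],
])

```text
time_s: 20.9
tool_pos: [0.548, -0.0004, 0.2254]
orientation: [-2.795, 1.57, 2.54]
wrist_force: [-4.2, -1.9, 0.8]
grip_width: 0.0177
```

```bash
python3 - <<'E'
from h import *
rep()
E
```

```text
t 20.90 r 0.0646 beta 230.27 z 0.2254 za -54.35 Frad -2.93 Ftan(cw) -3.60 Fz 0.84 w 0.0177 [ 5.48006903e-01 -3.65126893e-04  2.25445945e-01] [ 0.51  0.36 -0.76  1.71  0.26  1.18  0.3 ]
```

Still free. I'll go 18° more.

Call:
servo_tool([
  [0.01,0.0001,0.0038,0.0056,0],
  [0.01,0.0001,0.0032,0.006,0],
  [0.01,0.0002,0.0026,0.0063,0],
])

```text
time_s: 21.2
tool_pos: [0.5666, -0.009, 0.2253]
orientation: [2.371, 1.57, 1.423]
wrist_force: [-4.9, 0.8, 1.2]
grip_width: 0.0174
```

```bash
python3 - <<'E'
from h import *
rep()
E
```

```text
t 21.20 r 0.0642 beta 248.59 z 0.2253 za -54.32 Frad -2.03 Ftan(cw) -4.57 Fz 1.17 w 0.0174 [ 0.56659928 -0.00898072  0.22527211] [ 0.5   0.39 -0.75  1.67  0.28  1.19  0.31]
```

Call:
servo_tool([
  [0.01,0.0001,0.0016,0.0055,0],
  [0.01,0.0001,0.0011,0.0056,0],
])

```text
time_s: 21.4
tool_pos: [0.5754, -0.0162, 0.2253]
orientation: [2.078, 1.569, 1.13]
wrist_force: [-2.4, 3.0, 1.0]
grip_width: 0.0176
```

```bash
python3 - <<'E'
from h import *
rep()
E
```

```text
t 21.40 r 0.0640 beta 258.74 z 0.2253 za -54.31 Frad 0.61 Ftan(cw) -3.81 Fz 0.96 w 0.0176 [ 0.57535841 -0.01616764  0.22525198] [ 0.5   0.4  -0.75  1.65  0.29  1.2   0.32]
```

Call:
servo_tool([
  [0.01,0.0001,0.0013,0.0068,0],
  [0.01,0.0002,0.0003,0.0068,0],
  [0.01,0.0001,-0.0005,0.0068,0],
])

```text
time_s: 21.7
tool_pos: [0.5879, -0.0319, 0.2249]
orientation: [2.349, 1.569, 1.402]
wrist_force: [-4.2, 5.4, 1.2]
grip_width: 0.018
```

```bash
python3 - <<'E'
from h import *
rep()
E
```

```text
t 21.70 r 0.0641 beta 276.82 z 0.2249 za -54.29 Frad -1.10 Ftan(cw) -6.76 Fz 1.17 w 0.0180 [ 0.5878548  -0.03190902  0.22485144] [ 0.51  0.43 -0.74  1.62  0.3   1.21  0.34]
```

Handle force jumped from 3.8 to 6.8 N, so the pad bears. That is roughly 150–190 N on the lid. Now 6° more in small steps.

Call:
servo_tool([
  [0.01,0,-0.0005,0.0034,0],
  [0.01,0,-0.0007,0.0034,0],
])

```text
time_s: 21.9
tool_pos: [0.5907, -0.0378, 0.2248]
orientation: [2.413, 1.568, 1.465]
wrist_force: [-4.6, 5.9, 0.8]
grip_width: 0.0176
```

```bash
python3 - <<'E'
from h import *
rep()
E
```

```text
t 21.90 r 0.0641 beta 282.66 z 0.2248 za -54.29 Frad -1.89 Ftan(cw) -7.23 Fz 0.80 w 0.0176 [ 0.59072744 -0.03778176  0.22480351] [ 0.52  0.43 -0.73  1.61  0.3   1.21  0.35]
```

Force is 7.2 N, inside the snug band, which is roughly 200 N on the lid. I'll relax the tangential push, then open.

Call:
servo_tool([
  [0.01,0,0,-0.0015,0],
  [0.01,0,0,-0.001,0],
  [0.01,0,0,0,0],
])

```text
time_s: 22.2
tool_pos: [0.5902, -0.0373, 0.2252]
orientation: [0.932, 1.568, -0.017]
wrist_force: [2.0, 1.7, 1.6]
grip_width: 0.0173
```

```bash
python3 - <<'E'
from h import *
rep()
E
```

```text
t 22.20 r 0.0638 beta 282.04 z 0.2252 za -54.36 Frad 2.50 Ftan(cw) -0.74 Fz 1.63 w 0.0173 [ 0.59018527 -0.03734948  0.22517514] [ 0.52  0.43 -0.73  1.62  0.3   1.21  0.34]
```

Call:
servo_tool([
  [0.05,0,0,0,0],
  [0.05,0,0,0,0],
  [0.05,0,0,0,0],
  [0.05,-0.005,0,0,0],
  [0.05,-0.03,0,0,0],
  [0.05,-0.04,0,0,0],
  [0.05,-0.04,0,0,0],
  [0.05,0,0,0,0],
])

```text
time_s: 23.0
tool_pos: [0.5911, -0.0366, 0.3457]
orientation: [0.906, 1.562, -0.043]
wrist_force: [-0.1, 0.5, -0.3]
grip_width: 0.0503
```

```bash
python3 - <<'E'
from h import *
rep()
pc,d=env.capture('scene');cv2.imwrite('pics/s20.png',pc[:,:,::-1]);cv2.imwrite('pics/s20c.png',cv2.resize(pc[150:270,190:320,::-1],None,fx=5,fy=5,interpolation=cv2.INTER_CUBIC))
W=cloud('scene',d,P('scene'));c=W[(W[...,2]>.115)&(W[...,2]<.125)&(np.hypot(W[...,0]-.531,W[...,1]+.062)<.11)]
A=np.c_[c[:,:2],np.ones(len(c))];print('lid slope',np.linalg.lstsq(A,c[:,2],rcond=None)[0])
E
```

```text
t 23.00 r 0.0650 beta 281.76 z 0.3457 za -54.36 Frad 0.15 Ftan(cw) -0.51 Fz -0.31 w 0.0503 [ 0.59113344 -0.03658787  0.34566196] [ 0.53  0.36 -0.75  1.43  0.24  1.44  0.4 ]
lid slope [-0.00499005  0.00655749  0.12450016]
```

View pics/s20.png

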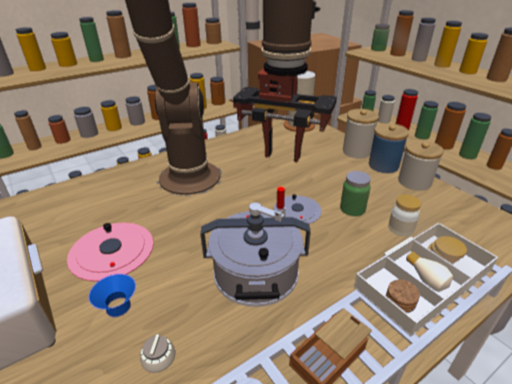

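View pics/s20c.png

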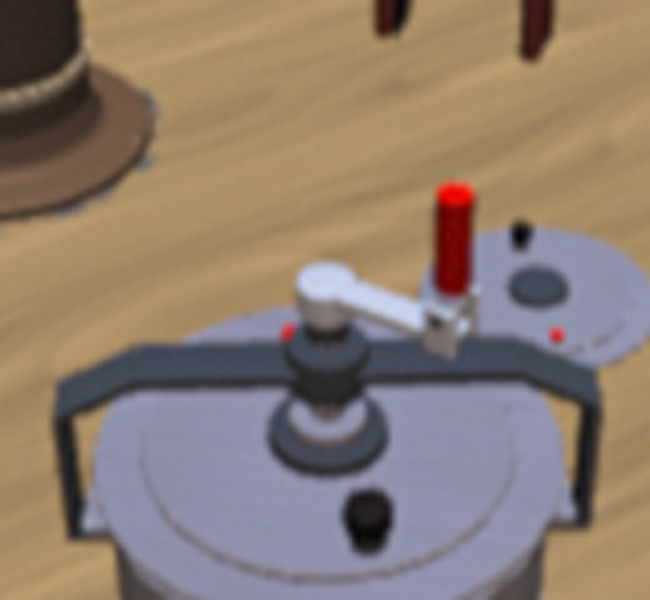

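The handle stands upright at crop (455,240), the gripper is well clear, and the lid is level (slope under 0.01). The jars, timer and funnel are where they were. Handing in.

```bash
python3 - <<'E'
from h import *
print(env.hand_in())
E
```

```text
the job is handed in; nothing more can be done
None
```

I flipped the crank handle upright, wound the clamp snug and let go, and the job is handed in; no verdict was reported. It took about 23 s of the 61 s allowed.

**Winding:** the crank went about 1.8 turns clockwise. Drag at the handle was about 3.5 N while the screw ran free, then rose to 6.8 N and 7.2 N once the pad met the lid. I estimate 150–250 N on the lid, from the handle force and the angle turned after contact; I had no direct reading of it.

**Last checks:**
- The handle stands upright and the gripper is clear, with about 0.5 N of noise at the wrist.
- The lid is level, with a slope under 0.01.
- In the last scene picture the jars, timer and funnel look unmoved. I judged that by eye and did not measure it.

**What disagreed or went wrong:**
- **Tool height:** the real fingertips stood about 24 mm behind the reported TCP, where the description says 17 mm ahead. My first close therefore shut on air above the grip, and I corrected every height by 41 mm after that.
- **Lost grip:** on the first winding stroke the grip slipped out of the jaws, with the handle leaning about 10–14° inwards. I took hold of it again and pushed it fully upright against its stop while the clamp was still slack, then wound on without another slip.

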